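# Square up a set of pattern plates and scan its ticket

## Robot

A 6-joint arm with a two-finger parallel gripper is mounted at the origin on the work surface. World frame = base frame: x ahead of the robot, y to its left, z up, the work surface at z = 0. Lengths are in m, angles in rad, forces in N, time in s.
With the tool pointing down it reaches from about 0.25 to 0.775 m from the base axis. Payload 4 kg.
Tool frame: the origin (TCP) lies midway between the tips of the shut fingers; the grasp point (between the pads) lies 19 mm behind it (robot.tcp_to_grasp is the distance from the TCP to the grasp point, in m); x points along the fingers, y is the direction in which the jaws open and shut, and the axes are right-handed (so a half turn about x gives the same grasp; the last joint's range is limited). The gripper opens to 94 mm and grips with 3 to 60 N. Pads are 16 mm wide; open, the fingers measure 119 mm over their backs; the gripper's body (75 mm by 177 mm) begins 78 mm behind the grasp point.
Start: joints at [-1.312, 0.087, 1.371, -0, 1.684, -0.103], TCP at [0.195, -0.514, 0.206] pointing down, gripper open.
Joint ranges: [-3.1, 3.1], [-0.76, 2.03], [0.27, 2.55], [-1.08, 4.22], [0.17, 2.65], [-2.57, 2.57]. Speed limits (rad/s): [2.79, 2.79, 3.14, 3.14, 3.14, 3.14].

## Interface

Orientations are given as [roll, pitch, yaw] about the fixed x, y, z axes, in that order (R = Rz(yaw) Ry(pitch) Rx(roll)).
In Python, from bench import robot gives the robot as it stands.
- The arm moves only by the tool send_rows, never from a script. Its argument "increments" is a list of rows, each a list of 5 numbers: the opening, from -1 (shut) to 1 (fully open), so that 0 is half open, then the shift along the tool's x, y, z in m, then the turn about the tool's x in rad. In form: [[hand, tx, ty, tz, roll], ...]. A call has 1 to 5 rows; each row is the pose to reach, as a shift and turn from the pose commanded when the call began, along the tool's axes at that moment; what a row does not reach only later rows make up. A row lasts 1/12 s, in which the tool goes at most 41.7 mm and 7.16 degrees, less where a joint would pass 70% of its speed; a pose out of reach is approached as far as the arm can. A call with a gripper value outside its range is refused whole. The fingers move at their own pace and stop on an object; the grip force is fixed at half the most. Time passes only in rows, so rows that repeat a pose let the fingers close. It gives the time, the measured TCP pose, the force and the opening at its end, in the units of the state.
- robot.get_obs(): the state, without advancing time (a new reading comes with each control period).
- robot.snapshot(name): name is "scene" or "side" or "wrist"; returns a dict with "image" (480x640x3 uint8, red, green, blue), "intrinsics" (3x3 intrinsics, pixels), "world_from_camera" (4x4, takes a point from camera to world coordinates). Camera axes: x right, y down, z forward; pixel columns grow to the right and rows downward; lengths in m; the calibration is good to about 2 mm. A picture is of the moment at which its call begins. There is no depth.
- robot.close_job(): hands the job in, once; it reports no verdict.
The state is a dict: "time": time; "joint_positions": joint angles; "qvel": joint speeds; "joint_torque": joint torques, N m; "tool_pos": TCP position; "ee_rot": TCP orientation; "wrist_force": force on the tool from outside, world axes, zero at the start; "wrist_torque": the same for the moment, N m; "width": finger opening in m.
Only numpy, scipy, OpenCV 4.12 (cv2) and the standard library are available. Lean on these libraries where they do the work, as an engineer would, in place of code of your own. Each camera call takes 0.05 s, during which the arm holds its last target.

## Task

Book in the set of pattern plates: tap the untidy stack flush into the corner of its jig, so that all three plates lie stacked and touching both blue fences. Then take the hand scanner from its pad, aim it squarely at the middle of the bar-code ticket on the sloping green flap with its nose about 60 mm away, and hold it still there for two seconds without touching or moving the flap. Finally stand the scanner upright on its pad again, with the plates still square and the other things on the bench left alone.

Things in the scene. Friction and masses are not known exactly. Their poses are not given: they have to be found in the camera images.
- jig: Fixed jig (mm, own frame): 3 thick base, x -95 to 140, y -113 to 77; on it a plywood rest, top z 10, x -38 to 50, y -48 to 60, smaller than the plates. Blue fences, tops z 38: far one, inner face x 50 (y -80 to 70); side one, inner face y 60 (x -50 to 60). Open at -x and -y. Origin on the table under the squared plates' centre; x to the far fence, away from the robot within 0.3 rad, y to the side fence.
- plate0: Bottom plate, dark brown, 100 (x) x 120 (y) x 6 mm, 85 g, loose on the rest. Origin at the centre of its underside, z up; squared, it lies at (0, 0, 10 mm) in the jig's frame, axes parallel to the jig's. It starts 10 to 26 mm short of square towards the jig's -x and -y, turned up to 0.1 rad.
- plate1: Middle plate, orange, same size as plate0, lying on it; squared at (0, 0, 16 mm) in the jig's frame. Starts out of line like plate0.
- plate2: Top plate, white with black dots and brown lines, same size, lying on plate1; squared at (0, 0, 22 mm) in the jig's frame. Its top is then 28 mm above the table.
- ticket_flap: Green flap 74 x 94 x 5 mm behind the far fence, hinged at its lower near edge 60 mm above the table, x = 78 mm in the jig's frame, rising away from the robot. Its slope differs each time, 24 to 43 degrees from level; a stiff hinge (0.6 N m) keeps it. Do not touch or move it. Origin on the hinge line, x up the slope, z out of its face.
- label (a point): Middle of the white bar-code ticket (50 x 68 mm, black bars) on the flap's upper face, 37 mm up the slope from the hinge. z points out of the ticket (up and back towards the robot), x up the slope, y along the hinge.
- scanner: Hand scanner 125 mm tall, 180 g, standing nose down on its pad: round black nose 54 mm in diameter, 22 mm high, grey cone up to 45 mm, then a grey square handle 32 x 32 mm up to 125 mm, faces across its x and y, red trigger mark on -x. Any turn about its axis does. Origin at the centre of the flat nose, z up along the handle; it looks along -z, out of the nose.
- spot (a point): Sharp point of the scanner: on its axis, 60 mm ahead of the nose (0, 0, -60 mm in the scanner's frame); this should lie on the middle of the ticket while scanning.
- pad: Fixed round black rubber parking pad, 96 mm in diameter, 6 mm thick, with a yellow circle 68 mm in diameter; the scanner stands in this circle. Origin at the centre of its underside; its top is 6 mm above the table.
- hammer: Hammer, 270 mm long, lying near the far edge; leave alone. Origin under its middle.
- jar: Glass jar with black lid, 64 mm diameter, 62 mm tall; leave alone. Origin at the centre of its underside.
- tub: White tub, 68 mm diameter, 60 mm tall; leave alone. Origin at the centre of its underside.
- wax: Yellow wax block 50 x 30 x 22 mm between jig and pad; leave alone. Origin at the centre of its underside.
- tape: Roll of paper tape, 90 mm diameter, 24 mm high; leave alone. Origin at the centre of its underside.
- awl: Awl, 160 mm long, lying near the robot; leave alone. Origin under its middle.

How it is judged:
By the outcome, as a careful person would: the job done as asked, in the order asked, and still so for the second after the job is handed in, with the robot touching nothing.
It also fails if it takes over 67 s, if anything falls off the work surface, if the arm or the gripper's body presses on something with over 40 N, if the wrist force passes 120 N, or if a joint passes its speed limit or range.

## Working session

There is one attempt and no reset: what is moved stays moved. The work goes in short steps, Python scripts to look and compute and a tool call to move; the robot and the scene stay as the last step left them, time stands still between calls to the robot, and variables do not carry over. Pictures are saved under pics/ and viewed, and the job is handed in when it is done.

Besides the shell and the picture viewer there is one more tool, called after "Emit:" by a JSON object that holds its "op" and its "data". send_rows: Moves the arm, as the interface text tells. Its arguments: {"type":"object","properties":{"increments":{"type":"array"}},"required":["increments"]}

```bash
ls; mkdir -p pics
python3 - <<'E'
from bench import robot
import cv2
print(robot.get_obs(), robot.tcp_to_grasp)
for n in ["scene","side","wrist"]:
    s=robot.snapshot(n); cv2.imwrite(f"pics/{n}0.png",s["image"][:,:,::-1]); print(n,s["intrinsics"].round(1).tolist(),s["world_from_camera"].round(3).tolist())
E
```

```text
pics
{'time': 0.0, 'joint_positions': array([-1.31214274e+00,  8.79383442e-02,  1.37220936e+00,  3.88200318e-06,
        1.68359698e+00, -1.03141439e-01]), 'qvel': array([ 0.00074765,  0.00097983,  0.00072877,  0.00053325, -0.00083665,
        0.00112919]), 'joint_torque': array([ 1.80025545e-04, -3.40174913e+01, -3.02427649e+01,  7.19479448e-02,
        3.29937553e-02, -1.83836364e-04]), 'tool_pos': array([ 0.19451258, -0.51388399,  0.20433606]), 'ee_rot': array([-1.67573062,  1.5686443 ,  1.82765749]), 'wrist_force': array([-0.15306434,  0.04788781, -0.29112808]), 'wrist_torque': array([-0.02060963, -0.03376684, -0.01137163]), 'width': 0.09374847093616173} 0.0188
scene [[470.6, 0.0, 329.1], [0.0, 470.6, 243.2], [0.0, 0.0, 1.0]] [[0.458, 0.685, -0.566, 1.112], [0.889, -0.35, 0.296, -0.272], [0.005, -0.639, -0.769, 0.834], [0.0, 0.0, 0.0, 1.0]]
side [[623.1, 0.0, 330.9], [0.0, 623.1, 250.2], [0.0, 0.0, 1.0]] [[0.934, -0.244, 0.262, 0.195], [-0.358, -0.667, 0.653, -0.864], [0.015, -0.704, -0.711, 1.012], [0.0, 0.0, 0.0, 1.0]]
wrist [[370.9, 0.0, 321.1], [0.0, 370.9, 237.9], [0.0, 0.0, 1.0]] [[0.354, -0.902, -0.246, 0.267], [-0.935, -0.342, -0.092, -0.487], [-0.002, 0.263, -0.965, 0.384], [0.0, 0.0, 0.0, 1.0]]
```

View pics/scene0.png

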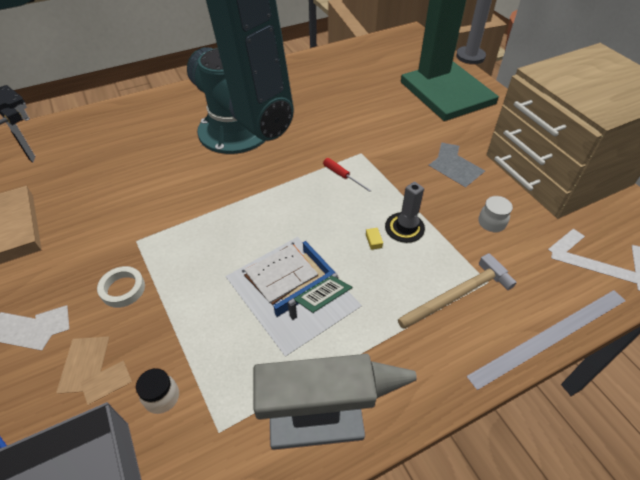

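View pics/side0.png

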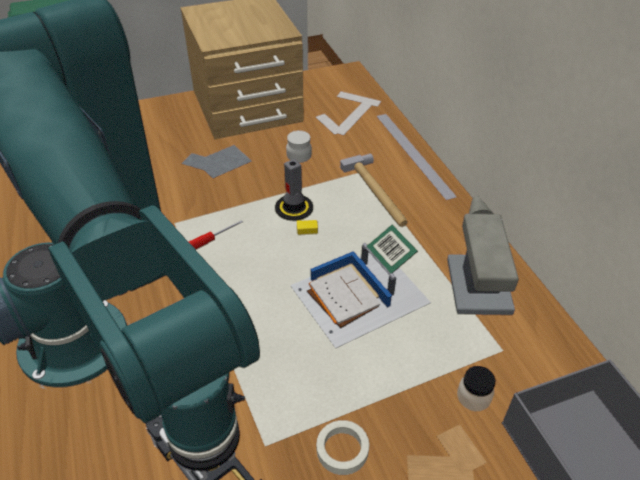

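View pics/wrist0.png

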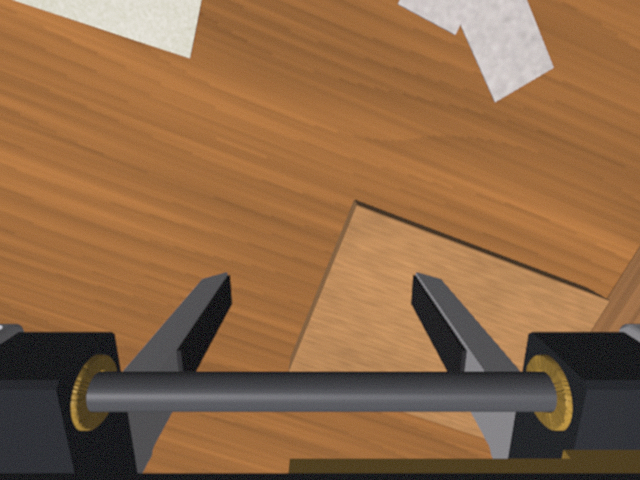

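Scene camera: the jig and stack are around (285,285), flap ticket (323,292), pad and scanner (405,225). Side camera: jig (355,290), flap (390,248), scanner (294,190). Next I'll get coarse positions by casting rays.

```bash
cat > h.py <<'E'
import numpy as np, cv2
from bench import robot
from scipy.spatial.transform import Rotation as Rn
def snap(n,tag):
    s=robot.snapshot(n); cv2.imwrite(f"pics/{tag}.png",s["image"][:,:,::-1]); 
    np.savez(f"pics/{tag}.npz",K=s["intrinsics"],T=s["world_from_camera"],im=s["image"]); return s["intrinsics"],s["world_from_camera"],s["image"]
def load(tag):
    d=np.load(f"pics/{tag}.npz"); return d["K"],d["T"],d["im"]
def ray(K,T,uv):
    d=T[:3,:3]@np.linalg.inv(K)@np.array([uv[0],uv[1],1.]); return T[:3,3],d/np.linalg.norm(d)
def plane(K,T,uv,z):
    o,d=ray(K,T,uv); return o+d*(z-o[2])/d[2]
def tri(vs):
    A=np.zeros((3,3));b=np.zeros(3)
    for K,T,uv in vs:
        o,d=ray(K,T,uv);M=np.eye(3)-np.outer(d,d);A+=M;b+=M@o
    p=np.linalg.solve(A,b)
    r=[np.linalg.norm((np.eye(3)-np.outer(d,d))@(p-o)) for o,d in (ray(*v) for v in vs)]
    return p,np.array(r)
def proj(K,T,p):
    q=T[:3,:3].T@(np.asarray(p)-T[:3,3]); q=K@q; return q[:2]/q[2]
def tool():
    o=robot.get_obs(); return np.array(o["tool_pos"]),Rn.from_euler("xyz",o["ee_rot"]).as_matrix(),o
E
python3 - <<'E'
from h import *
K,T,im=snap("scene","sc1");K2,T2,im2=snap("side","sd1")
print("jig mid",tri([(K,T,(323,292)),(K2,T2,(390,248))]))
print("scanner top",tri([(K,T,(413,186)),(K2,T2,(293,164))]))
print("stack",plane(K2,T2,(344,293),.028), plane(K,T,(286,275),.028))
print("pad",plane(K2,T2,(294,208),.006),plane(K,T,(405,228),.006))
print(tool()[1].round(3))
for n,i in (("sc1",im),("sd1",im2)):
    c=i[140:330,230:450] if n=="sc1" else i[120:350,220:440]
    cv2.imwrite(f"pics/{n}z.png",cv2.resize(c[:,:,::-1],None,fx=2.6,fy=2.6,interpolation=cv2.INTER_CUBIC))
E
```

```text
jig mid (array([ 0.6590929 , -0.04648785,  0.0800452 ]), array([0.00223774, 0.00223774]))
scanner top (array([0.53682145, 0.23171369, 0.13408136]), array([0.00088697, 0.00088697]))
stack [ 0.53880408 -0.08557406  0.028     ] [ 0.55577774 -0.08317176  0.028     ]
pad [0.5335278 0.2267968 0.006    ] [0.54327982 0.22612142 0.006     ]
[[-0.     0.354 -0.935]
 [ 0.001 -0.935 -0.354]
 [-1.    -0.001 -0.   ]]
```

View pics/sd1z.png

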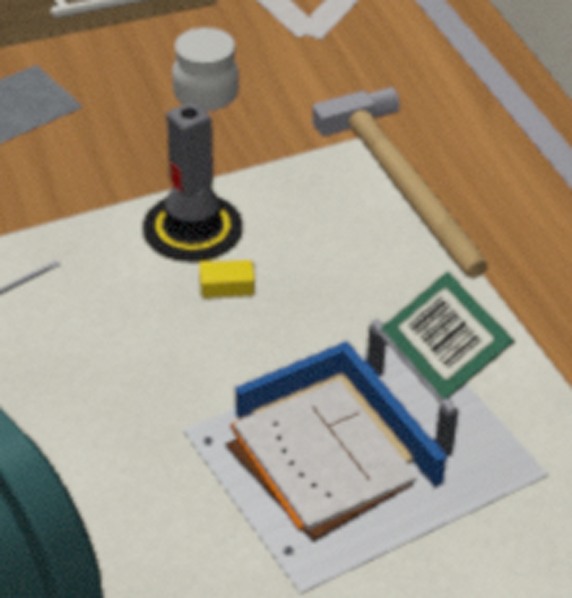

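View pics/sc1z.png

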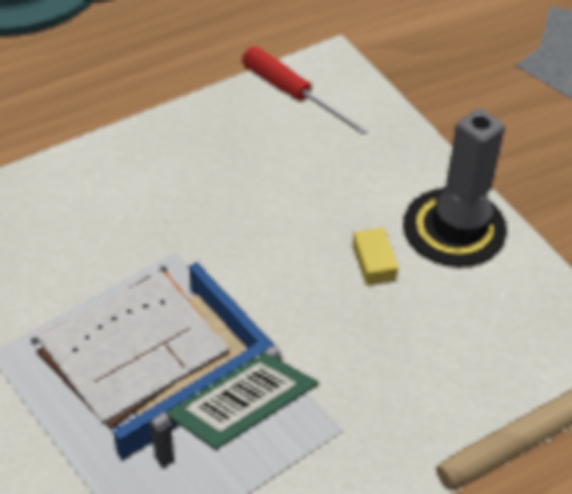

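Emit:
{"op": "send_rows", "data": {"increments": [[1,-0.09,-0.12,-0.14,0.363],[1,-0.09,-0.12,-0.14,0.363],[1,-0.09,-0.12,-0.14,0.363],[1,-0.09,-0.12,-0.14,0.363],[1,-0.09,-0.12,-0.14,0.363]]}}

```text
time: 0.67
tool_pos: [0.2837, -0.3508, 0.2966]
ee_rot: [2.596, 1.57, -0.547]
wrist_force: [1.3, 0.1, 0.6]
width: 0.0939
```

Emit:
{"op": "send_rows", "data": {"increments": [[1,0,-0.16,-0.1,0],[1,0,-0.16,-0.1,0],[1,0,-0.16,-0.1,0],[1,0,-0.16,-0.1,0],[1,0,-0.16,-0.1,0]]}}

```text
time: 1.08
tool_pos: [0.3846, -0.1893, 0.2958]
ee_rot: [-2.65, 1.569, 0.494]
wrist_force: [-0.7, -0.4, 0.3]
width: 0.0941
```

Emit:
{"op": "send_rows", "data": {"increments": [[1,0,-0.11,-0.045,0],[1,0,-0.11,-0.045,0],[1,0,-0.11,-0.045,0],[1,0,-0.11,-0.045,0]]}}

```text
time: 1.42
tool_pos: [0.4298, -0.0774, 0.2954]
ee_rot: [-1.886, 1.568, 1.263]
wrist_force: [-0.3, -0.2, -0.5]
width: 0.0941
```

Run:
```python
from h import *
K,T,im=snap("wrist","w2");K2,T2,im2=snap("side","sd2");snap("scene","sc2")
p,R,o=tool();print(p,R.round(3),T.round(3))
```

```text
[ 0.42835497 -0.08282034  0.29536748] [[-0.    -0.    -1.   ]
 [-0.001 -1.     0.   ]
 [-1.     0.001  0.   ]] [[ 0.008 -0.965 -0.262  0.507]
 [-1.    -0.009  0.001 -0.077]
 [-0.003  0.262 -0.965  0.475]
 [ 0.     0.     0.     1.   ]]
```

View pics/w2.png

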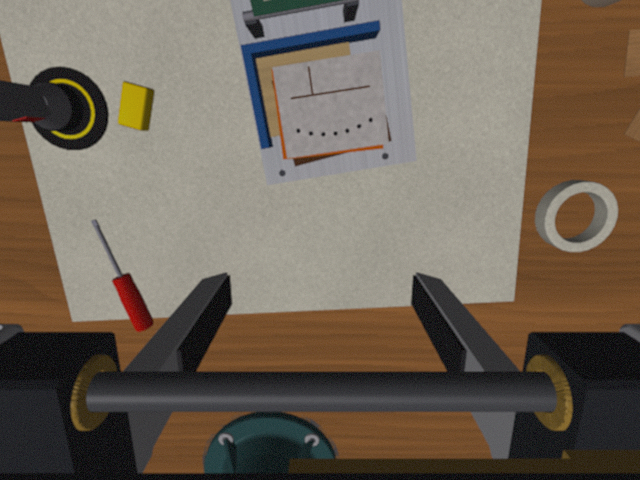

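Wrist view: the jig's far fence runs from (243,45) to (380,25), the side fence goes down to (265,147), and the stack is at (330,105). I'll zoom in for edges.

Run:
```python
from h import *
K,T,im=load("w2")
c=im[0:195,225:425]
cv2.imwrite("pics/w2z.png",cv2.resize(c[:,:,::-1],None,fx=3,fy=3,interpolation=cv2.INTER_CUBIC))
hsv=cv2.cvtColor(im,cv2.COLOR_RGB2HSV)
m=cv2.inRange(hsv,(100,120,30),(125,255,255)); m[270:]=0
print(m.sum()/255)
print(np.percentile(hsv[m>0][:,2],[5,25,50,75,95]))
cs,_=cv2.findContours(m,cv2.RETR_EXTERNAL,cv2.CHAIN_APPROX_NONE)
c=max(cs,key=cv2.contourArea); print(cv2.approxPolyDP(c,2,True)[:,0].tolist())
```

```text
2794.0
[ 45.  70. 107. 110. 112.]
[[378, 21], [241, 46], [262, 147], [269, 146], [270, 141], [255, 73], [254, 57], [292, 50], [292, 47], [297, 49], [372, 37], [379, 28]]
```

View pics/w2z.png

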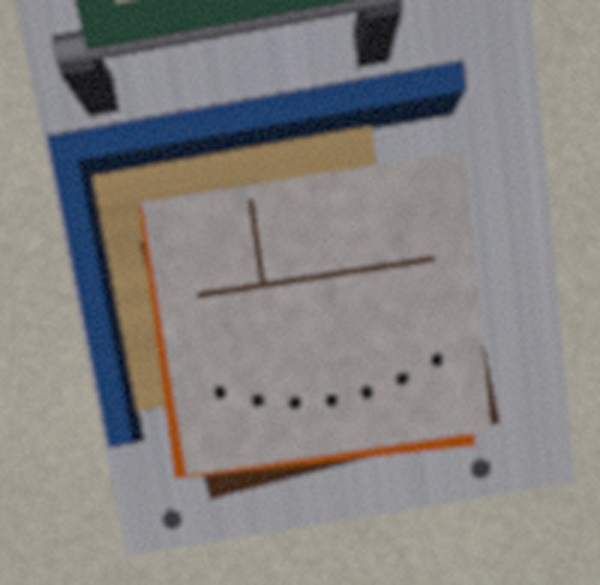

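Run:
```python
from h import *
K,T,im=load("w2")
hsv=cv2.cvtColor(im,cv2.COLOR_RGB2HSV)
m=cv2.inRange(hsv,(100,120,92),(125,255,255)); m[200:]=0
v,u=np.nonzero(m)
P=np.array([plane(K,T,(a,b),.038)[:2] for a,b in zip(u,v)])
# edges along far fence: for columns 260..370, first & last bright row (subpixel-ish)
def fit(pts):
    vx,vy,x,y=cv2.fitLine(np.float32(pts),cv2.DIST_HUBER,0,1e-4,1e-4).ravel();return np.array([x,y]),np.array([vx,vy])
far_o=[];far_i=[]
for c in range(265,372,2):
    r=np.nonzero(m[:90,c])[0]
    far_o.append(plane(K,T,(c,r.min()-.5),.038)[:2]);far_i.append(plane(K,T,(c,r.max()+.5),.038)[:2])
so=[];si=[]
for r in range(70,138,2):
    c=np.nonzero(m[r,:300])[0]
    so.append(plane(K,T,(c.min()-.5,r),.038)[:2]);si.append(plane(K,T,(c.max()+.5,r),.038)[:2])
L={}
for n,p in (("fo",far_o),("fi",far_i),("so",so),("si",si)):
    L[n]=fit(p); d=L[n][1]; print(n,L[n][0],np.degrees(np.arctan2(d[1],d[0])))
def inter(a,b):
    s=np.linalg.solve(np.c_[a[1],-b[1]],b[0]-a[0]);return a[0]+a[1]*s[0]
ci=inter(L["fi"],L["si"]);co=inter(L["fo"],L["so"]);print("inner corner",ci,"outer",co)
# yaw: side fence direction = jig x ; far fence direction = jig y
a1=[np.arctan2(*(L[k][1][::-1]*np.sign(L[k][1][0]))) for k in("so","si")]
a2=[np.arctan2(*(L[k][1][::-1]*np.sign(L[k][1][1])))-np.pi/2 for k in("fo","fi")]
print(a1,a2)
yaw=np.mean([a2[0],a2[1],a1[0],a1[1]])
Rz=np.array([[np.cos(yaw),-np.sin(yaw)],[np.sin(yaw),np.cos(yaw)]])
o=ci-Rz@[.05,.06];print("yaw",yaw,"jig origin",o, "outer in jig",Rz.T@(co-o))
# check ends
for nm,q in (("far end in",(.05,-.08)),("side end in",(-.05,.06))):
    print(nm,proj(K,T,[*(o+Rz@q),.038]))
for uv in [(225+183/3,473/3),(225+485/3,450/3),(225+145/3,203/3),(225+463/3,155/3)]: print("plate2 corner jig",Rz.T@(plane(K,T,uv,.028)[:2]-o))
for uv in [(225+210/3,497/3),(225+497/3,422/3)]: print("plate0 corner jig",Rz.T@(plane(K,T,uv,.016)[:2]-o))
for uv in [(225+180/3,476/3),(225+475/3,438/3)]: print("plate1 corner jig",Rz.T@(plane(K,T,uv,.022)[:2]-o))
for q in [(-.05,-.06),(-.05,.06),(.05,.06)]: print("base holes?")if 0 else None
```

```text
fo [ 0.61485773 -0.07181415] -80.306145
fi [ 0.6062405  -0.07186668] -80.37103
so [0.5460996  0.00112073] 9.63627
si [ 0.5424964  -0.00794879] 9.717385
inner corner [0.5939029  0.00085434] outer [0.60081196 0.01041026]
[np.float32(0.16818464), np.float32(0.16960038)] [np.float32(0.16918969), np.float32(0.16805708)]
yaw 0.16875795 jig origin [ 0.55469066 -0.06669121] outer in jig [0.05841591 0.06825973]
far end in [379.65390991  29.22092826]
side end in [268.44146267 147.00949065]
plate2 corner jig [-0.06531162  0.04338401]
plate2 corner jig [-0.07550487 -0.07474707]
plate2 corner jig [0.03308325 0.03924632]
plate2 corner jig [ 0.0303115  -0.07879084]
plate0 corner jig [-0.07687231  0.03555474]
plate0 corner jig [-0.06617261 -0.08264446]
plate1 corner jig [-0.06649028  0.04539792]
plate1 corner jig [-0.07064228 -0.07234652]
```

Emit:
{"op": "send_rows", "data": {"increments": [[0.5,0.03,0.021,-0.026,-0.169],[0.5,0.07,0.021,-0.026,-0.169],[0.5,0.11,0.021,-0.026,-0.169],[0.5,0.15,0.021,-0.026,-0.169],[0.5,0.19,0.021,-0.026,-0.169]]}}

```text
time: 1.98
tool_pos: [0.4537, -0.1059, 0.1037]
ee_rot: [1.789, 1.57, -1.189]
wrist_force: [1.1, -0.5, -0.1]
width: 0.0706
```

Emit:
{"op": "send_rows", "data": {"increments": [[0.5,0.04,0,0,0],[0.5,0.075,0,0,0],[0.5,0.095,0,0,0],[0.5,0.095,0,0,0],[0.5,0.095,0,0,0]]}}

```text
time: 2.4
tool_pos: [0.4532, -0.1051, 0.0097]
ee_rot: [-0.37, 1.568, 2.936]
wrist_force: [0.7, -0.3, 0.1]
width: 0.0706
```

```bash
cat >> h.py <<'E'
YAW=.16876;JO=np.array([.55469,-.06669])
RJ=np.array([[np.cos(YAW),-np.sin(YAW)],[np.sin(YAW),np.cos(YAW)]])
def jig(p): return RJ.T@(np.asarray(p)[:2]-JO)
E
python3 - <<'E'
from h import *
p,R,o=tool();print(p,jig(p),R.round(4),o["width"],o["wrist_force"],o["time"])
snap("wrist","w3");snap("side","sd3")
E
```

```text
[ 0.45318843 -0.10507111  0.00971175] [-0.10650612 -0.02078765] [[-2.700e-03  1.643e-01 -9.864e-01]
 [ 6.000e-04 -9.864e-01 -1.643e-01]
 [-1.000e+00 -1.000e-03  2.500e-03]] 0.07055186565552603 [ 0.73117898 -0.34514448  0.05007598] 2.4
```

View pics/w3.png

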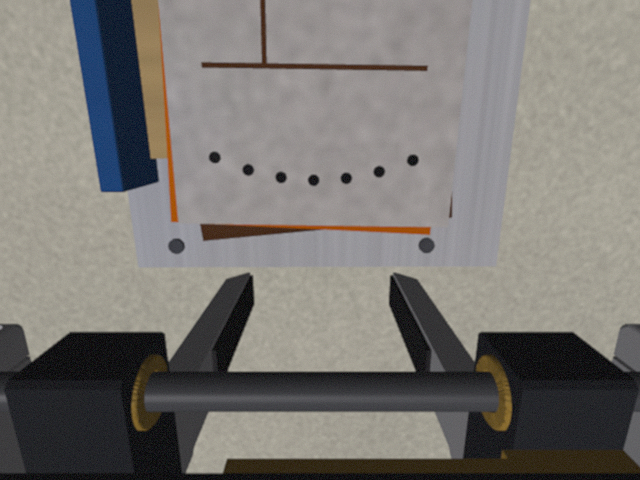

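Emit:
{"op": "send_rows", "data": {"increments": [[0.5,0.0015,0,-0.01,0],[0.5,0.0015,0,-0.018,0],[0.5,0.0015,0,-0.024,0],[0.5,0.0015,0,-0.03,0],[0.5,0.0015,0,-0.035,0]]}}

```text
time: 2.92
tool_pos: [0.4896, -0.098, 0.0095]
ee_rot: [0.753, 1.57, -2.22]
wrist_force: [-5.6, -1.2, 3.5]
width: 0.0707
```

Emit:
{"op": "send_rows", "data": {"increments": [[0.5,0,0,-0.003,0],[0.5,0,0,-0.006,0],[0.5,0,0,-0.008,0],[0.5,0,0,-0.01,0],[0.5,0,0,-0.01,0]]}}

```text
time: 3.33
tool_pos: [0.498, -0.0963, 0.0086]
ee_rot: [-0.117, 1.568, -3.091]
wrist_force: [-4.8, -0.7, 2.9]
width: 0.0705
```

Run:
```python
from h import *
p,R,o=tool();print(p,jig(p),o["width"],o["wrist_force"],o["time"])
snap("wrist","w4");snap("side","sd3")
```

```text
[ 0.49800044 -0.09631173  0.00855322] [-0.06085949 -0.01967933] 0.07054189537691011 [-4.80244013 -0.71030792  2.92667347] 3.3333
```

View pics/w4.png

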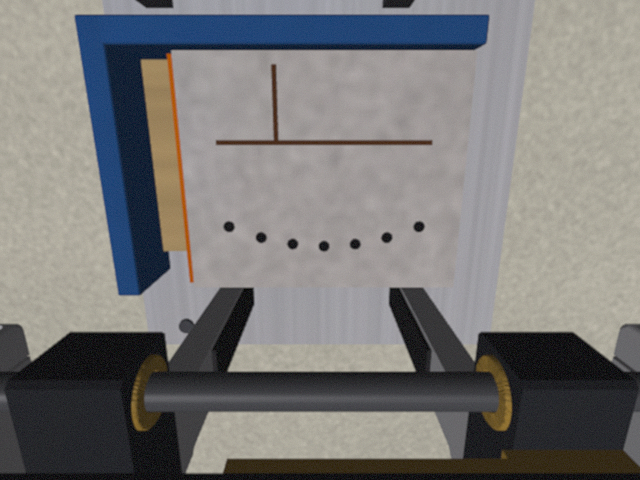

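Plates have moved in x and squared to the fingers, with a small gap left at the far fence. Pushing on until the force rises.

Emit:
{"op": "send_rows", "data": {"increments": [[0.5,0,0,-0.0015,0],[0.5,0,0,-0.003,0],[0.5,0,0,-0.003,0]]}}

```text
time: 3.68
tool_pos: [0.498, -0.0963, 0.0086]
ee_rot: [-0.057, 1.562, -3.03]
wrist_force: [-13.9, -1.9, 9.0]
width: 0.0706
```

Emit:
{"op": "send_rows", "data": {"increments": [[0.5,0,0,-0.0015,0],[0.5,0,0,-0.003,0],[0.5,0,0,-0.003,0]]}}

```text
time: 3.93
tool_pos: [0.498, -0.0963, 0.0086]
ee_rot: [-0.052, 1.555, -3.025]
wrist_force: [-20.7, -3.0, 14.7]
width: 0.0708
```

Emit:
{"op": "send_rows", "data": {"increments": [[0.5,0,0,0.03,0],[0.5,-0.03,0,0.036,-0.125],[0.5,-0.07,0.02,0.036,-0.25],[0,-0.09,0.06,0.03,-0.375],[0,-0.09,0.1,0.02,-0.5]]}}

```text
time: 4.35
tool_pos: [0.5039, -0.194, 0.105]
ee_rot: [2.131, 1.557, -0.334]
wrist_force: [0.0, 0.4, 0.5]
width: 0.0603
```

Run:
```python
from h import *
p,R,o=tool();print(p,jig(p),R.round(3),o["width"],o["wrist_force"],o["time"],o["joint_positions"].round(2))
snap("wrist","w5")
```

```text
[ 0.50390622 -0.19399708  0.10499426] [-0.07144485 -0.11696888] [[ 0.013  0.626 -0.78 ]
 [-0.004 -0.78  -0.626]
 [-1.     0.012 -0.007]] 0.0602531978857319 [0.01896785 0.3909263  0.46506218] 4.35 [-0.47  0.1   1.56  0.    1.47  0.42]
```

View pics/w5.png

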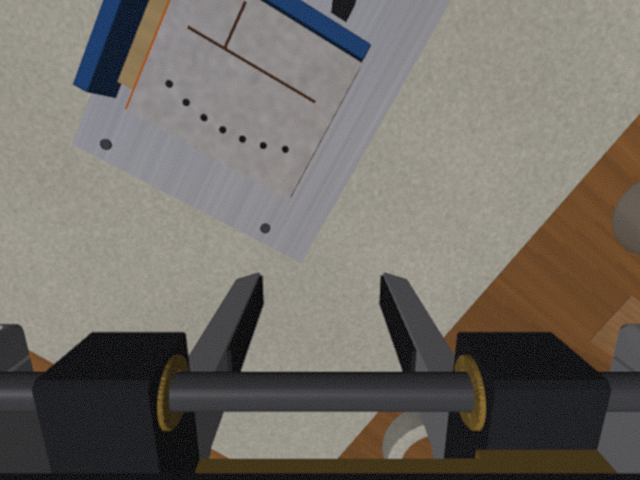

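Emit:
{"op": "send_rows", "data": {"increments": [[0,0,0.02,-0.025,-0.12],[0,0,0.0435,-0.0514,-0.24],[0,0,0.0435,-0.0514,-0.36],[0,0,0.0435,-0.0514,-0.48],[0,0,0.0435,-0.0514,-0.6]]}}

```text
time: 4.82
tool_pos: [0.5688, -0.1948, 0.0974]
ee_rot: [2.39, 1.569, 0.522]
wrist_force: [-0.4, 0.8, 0.1]
width: 0.0469
```

Emit:
{"op": "send_rows", "data": {"increments": [[0,0,0,0,-0.12],[0,0,0,0,-0.24],[0,0,0,0,-0.36],[0,0,0,0,-0.463],[0,0,0,0,-0.463]]}}

```text
time: 5.23
tool_pos: [0.5681, -0.1948, 0.0982]
ee_rot: [1.563, 1.569, 0.153]
wrist_force: [-0.1, -0.9, 0.0]
width: 0.0469
```

Run:
```python
from h import *
p,R,o=tool();print(p,jig(p),R.round(3),(R.T[:,:2]@RJ).round(4),o["width"],o["wrist_force"],o["time"],o["joint_positions"].round(2))
snap("wrist","w6")
```

```text
[ 0.56813942 -0.19480492  0.09820972] [-0.00825984 -0.12855386] [[ 0.002  0.987  0.16 ]
 [ 0.     0.16  -0.987]
 [-1.     0.002  0.   ]] [[ 0.002  -0.    ]
 [ 1.     -0.0077]
 [-0.0077 -1.    ]] 0.04689048097093138 [-0.08732415 -0.86726799  0.03934415] 5.2333 [-0.43  0.24  1.41  0.    1.49 -0.59]
```

View pics/w6.png

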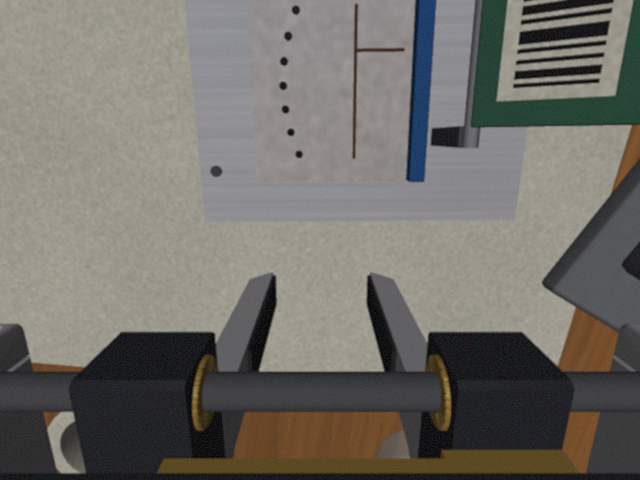

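Emit:
{"op": "send_rows", "data": {"increments": [[0,0.04,0,0,-0.0077],[0,0.075,0,0,-0.0077],[0,0.0905,0,0,-0.0077],[0,0.0905,0,-0.01,-0.0077],[0,0.0905,0,-0.02,-0.0077]]}}

```text
time: 5.7
tool_pos: [0.563, -0.1765, 0.006]
ee_rot: [-1.183, 1.568, -2.591]
wrist_force: [0.3, 0.3, 0.6]
width: 0.0471
```

Emit:
{"op": "send_rows", "data": {"increments": [[0,0,0,-0.007,0],[0,0,0,-0.013,0],[0,0,0,-0.019,0],[0,0,0,-0.024,0],[0,0,0,-0.028,0]]}}

```text
time: 6.12
tool_pos: [0.5603, -0.148, 0.0097]
ee_rot: [0.756, 1.567, -0.647]
wrist_force: [1.3, -2.2, 2.1]
width: 0.047
```

Emit:
{"op": "send_rows", "data": {"increments": [[0,0,0,-0.003,0],[0,0,0,-0.006,0],[0,0,0,-0.008,0],[0,0,0,-0.008,0]]}}

```text
time: 6.45
tool_pos: [0.559, -0.1408, 0.0094]
ee_rot: [0.726, 1.567, -0.677]
wrist_force: [1.8, -4.3, 4.6]
width: 0.0474
```

Run:
```python
from h import *
p,R,o=tool();print(p,jig(p),(R.T[:,:2]@RJ).round(4),o["width"],o["wrist_force"],o["time"],o["joint_positions"].round(2))
snap("wrist","w7")
```

```text
[ 0.55902926 -0.14084264  0.00942281] [-0.00817706 -0.07382803] [[ 0.0025 -0.0028]
 [ 1.     -0.0012]
 [-0.0012 -1.    ]] 0.04744013606520704 [ 1.80385357 -4.32724293  4.56398085] 6.45 [-0.34  0.26  1.57 -0.    1.31 -0.51]
```

View pics/w7.png

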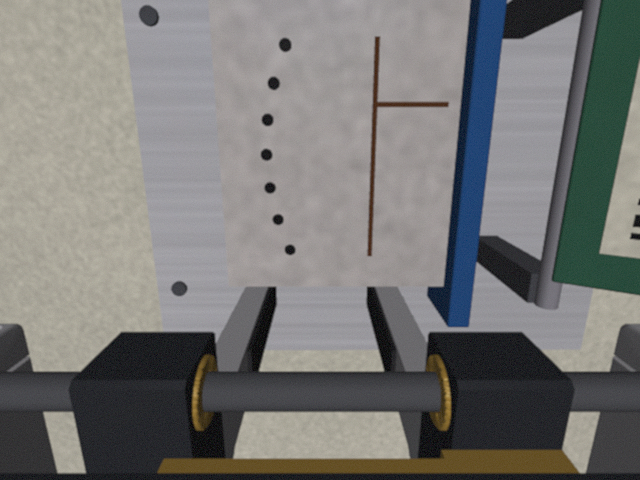

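Emit:
{"op": "send_rows", "data": {"increments": [[0,0.0015,0,-0.002,0],[0,0.0015,0,-0.004,0],[0,0.0015,0,-0.005,0],[0,0.0015,0,-0.005,0]]}}

```text
time: 6.83
tool_pos: [0.5586, -0.1377, 0.0084]
ee_rot: [0.466, 1.564, -0.937]
wrist_force: [0.6, -7.7, 6.6]
width: 0.0471
```

Emit:
{"op": "send_rows", "data": {"increments": [[0,0,0,-0.0015,0],[0,0,0,-0.003,0],[0,0,0,-0.003,0]]}}

```text
time: 7.08
tool_pos: [0.5585, -0.137, 0.0085]
ee_rot: [0.305, 1.56, -1.099]
wrist_force: [2.1, -12.2, 4.5]
width: 0.0467
```

Emit:
{"op": "send_rows", "data": {"increments": [[0,0,0,-0.002,0],[0,0,0,-0.004,0],[0,0,0,-0.004,0]]}}

```text
time: 7.33
tool_pos: [0.5586, -0.137, 0.0086]
ee_rot: [0.209, 1.552, -1.195]
wrist_force: [4.5, -21.5, 1.3]
width: 0.0475
```

Emit:
{"op": "send_rows", "data": {"increments": [[0,0,0,0.02,0],[0,0,0,0.045,0],[0,-0.03,0,0.055,0],[0,-0.07,0,0.055,0],[0,-0.1,0,0.055,0]]}}

```text
time: 7.75
tool_pos: [0.5639, -0.1814, 0.1065]
ee_rot: [-2.629, 1.565, 2.25]
wrist_force: [1.6, -0.5, 0.7]
width: 0.0471
```

Run:
```python
from h import *
p,R,o=tool();print(p,jig(p),(R.T[:,:2]@RJ).round(4),o["width"],o["wrist_force"],o["time"],o["joint_positions"].round(2))
K,T,im=snap("wrist","w8");snap("side","sd8");snap("scene","sc8")
```

```text
[ 0.56394098 -0.18140649  0.10649542] [-0.01014824 -0.1146406 ] [[-0.0029  0.0051]
 [ 1.     -0.0022]
 [-0.0022 -1.    ]] 0.04706197709063753 [ 1.63947416 -0.49714574  0.7462014 ] 7.75 [-0.41  0.22  1.41  0.    1.51 -0.58]
```

View pics/w8.png

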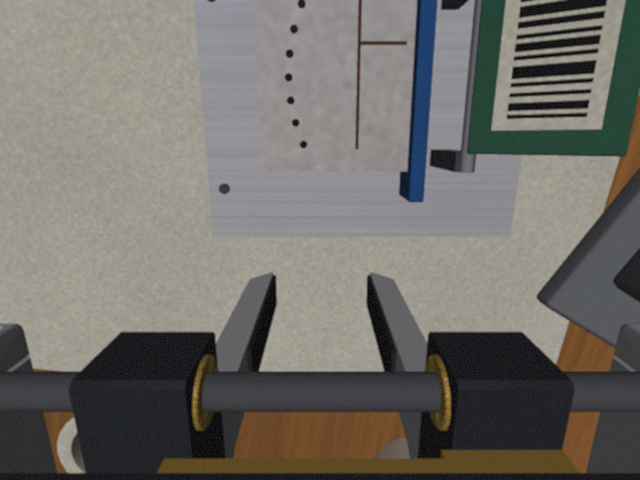

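Emit:
{"op": "send_rows", "data": {"increments": [[0.5,0,-0.03,-0.01,0.12],[0.5,0,-0.06,-0.03,0.24],[0.5,0,-0.085,-0.06,0.36],[0.5,0,-0.09,-0.09,0.48],[0.5,0,-0.09,-0.11,0.6]]}}

```text
time: 8.32
tool_pos: [0.4535, -0.0857, 0.1033]
ee_rot: [-1.711, 1.562, 2.563]
wrist_force: [0.8, 0.1, 0.4]
width: 0.0709
```

Emit:
{"op": "send_rows", "data": {"increments": [[0.5,0,0,0,0.12],[0.5,0,0,0,0.24],[0.5,0,0,0,0.36],[0.5,0,0,0,0.48],[0.5,0,0,0,0.6]]}}

```text
time: 8.73
tool_pos: [0.4558, -0.0871, 0.1035]
ee_rot: [-1.08, 1.563, 2.595]
wrist_force: [0.0, -0.4, 0.2]
width: 0.0707
```

Emit:
{"op": "send_rows", "data": {"increments": [[0.5,0,0,0,0.12],[0.5,0,0,0,0.24],[0.5,0,0,0,0.37],[0.5,0,0,0,0.37]]}}

```text
time: 9.07
tool_pos: [0.456, -0.0874, 0.1037]
ee_rot: [-0.682, 1.564, 2.626]
wrist_force: [0.2, -0.2, -0.6]
width: 0.0702
```

Run:
```python
from h import *
p,R,o=tool();print(p,jig(p),(R.T[:,:2]@RJ).round(4),o["width"],o["wrist_force"],o["time"],o["joint_positions"].round(2))
K,T,im=snap("wrist","w9")
```

```text
[ 0.45596147 -0.08737548  0.10371045] [-0.10080031 -0.00380916] [[-0.0053  0.0043]
 [-0.0019 -1.    ]
 [-1.      0.0019]] 0.07023944572486875 [ 0.15938119 -0.24871888 -0.55174024] 9.0667 [-0.31 -0.06  1.72  0.    1.48  1.09]
```

View pics/w9.png

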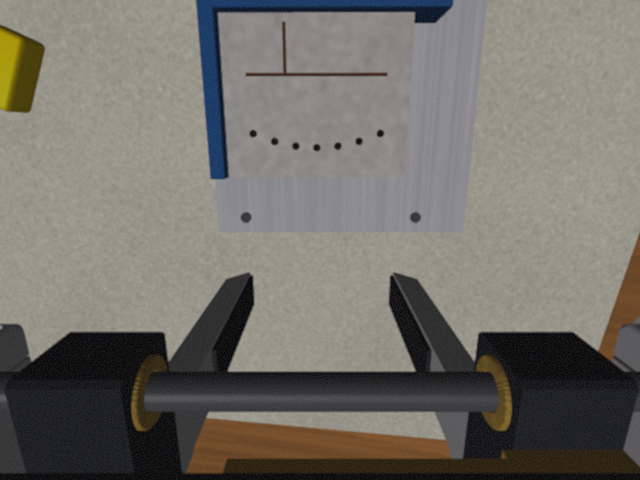

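Stack looks flush with both fences; one confirming tap in x.

Emit:
{"op": "send_rows", "data": {"increments": [[0.5,0.04,0,0,0],[0.5,0.08,0,0,0],[0.5,0.0965,0,-0.005,0],[0.5,0.0965,0,-0.018,0],[0.5,0.0965,0,-0.028,0]]}}

```text
time: 9.53
tool_pos: [0.484, -0.0831, 0.0076]
ee_rot: [-0.596, 1.565, 2.717]
wrist_force: [0.8, 0.2, 1.1]
width: 0.0706
```

Emit:
{"op": "send_rows", "data": {"increments": [[0.5,0,0,-0.004,0],[0.5,0,0,-0.008,0],[0.5,0,0,-0.011,0],[0.5,0,0,-0.014,0],[0.5,0,0,-0.016,0]]}}

```text
time: 9.95
tool_pos: [0.4956, -0.0823, 0.0103]
ee_rot: [-0.036, 1.557, -3.008]
wrist_force: [-19.1, -2.5, 14.2]
width: 0.0705
```

Emit:
{"op": "send_rows", "data": {"increments": [[0.5,0,0,-0.002,0],[0.5,0,0,-0.003,0],[0.5,0,0,-0.003,0]]}}

```text
time: 10.2
tool_pos: [0.4956, -0.0823, 0.0104]
ee_rot: [-0.039, 1.55, -3.012]
wrist_force: [-22.2, -4.1, 17.4]
width: 0.0704
```

Emit:
{"op": "send_rows", "data": {"increments": [[0.5,0,0,0.02,0],[0.5,-0.005,0,0.04,0],[0.5,-0.045,0,0.045,0],[1,-0.085,-0.01,0.045,0.1],[1,-0.125,-0.02,0.045,0.169]]}}

```text
time: 10.62
tool_pos: [0.455, -0.0687, 0.136]
ee_rot: [-0.283, 1.569, 2.852]
wrist_force: [1.4, -0.4, 0.5]
width: 0.0806
```

Run:
```python
from h import *
p,R,o=tool();print(p,jig(p),R.round(3),o["width"],o["wrist_force"],o["time"],o["joint_positions"].round(2))
K,T,im=snap("wrist","w10")
for q in [(-.05,-.06),(-.05,.06),(.05,.06),(.05,-.06)]: print(proj(K,T,[*(JO+RJ@q),.028]).round(1))
cv2.imwrite("pics/w10z.png",cv2.resize(im[0:230,150:450][:,:,::-1],None,fx=2.6,fy=2.6,interpolation=cv2.INTER_CUBIC))
```

```text
[ 0.45501432 -0.06867695  0.13600602] [-0.09859339  0.01478282] [[-0.002 -0.006 -1.   ]
 [ 0.001 -1.     0.006]
 [-1.    -0.001  0.002]] 0.0805973049290451 [ 1.37315134 -0.38752799  0.48187695] 10.6167 [-0.27 -0.09  1.68  0.    1.55  1.3 ]
[407.1 158.8]
[252.6 186.2]
[221.2  46. ]
[390.7  12.8]
```

View pics/w10z.png

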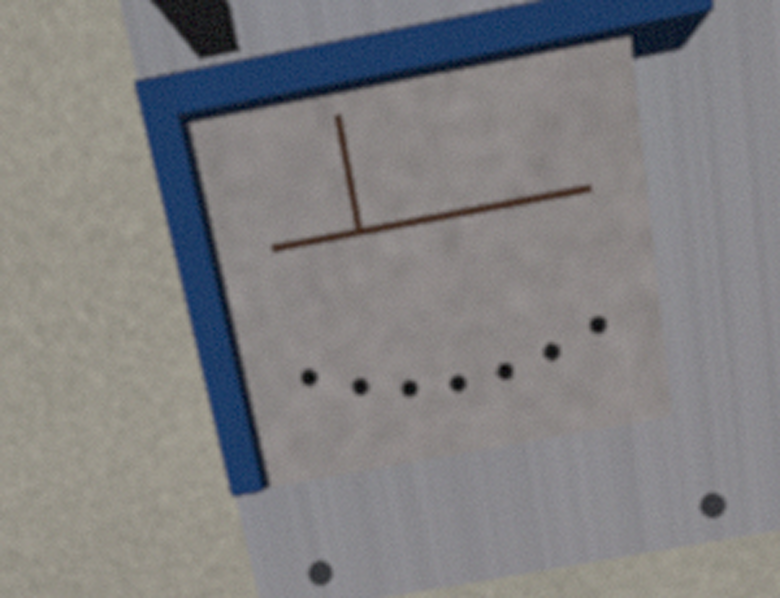

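Emit:
{"op": "send_rows", "data": {"increments": [[1,-0.04,-0.01,-0.01,0],[1,-0.08,-0.01,-0.02,0],[1,-0.12,-0.02,-0.03,0],[1,-0.16,-0.02,-0.04,0],[1,-0.164,-0.02,-0.045,0]]}}

```text
time: 11.08
tool_pos: [0.5048, -0.0489, 0.3083]
ee_rot: [2.944, 1.555, -0.196]
wrist_force: [-0.0, 0.7, 0.3]
width: 0.0939
```

Run:
```python
from h import *
import time
p,R,o=tool();print(p,o["time"])
K,T,im=snap("wrist","w11")
```

```text
[ 0.50482168 -0.04886321  0.30833701] 11.0833
```

View pics/w11.png

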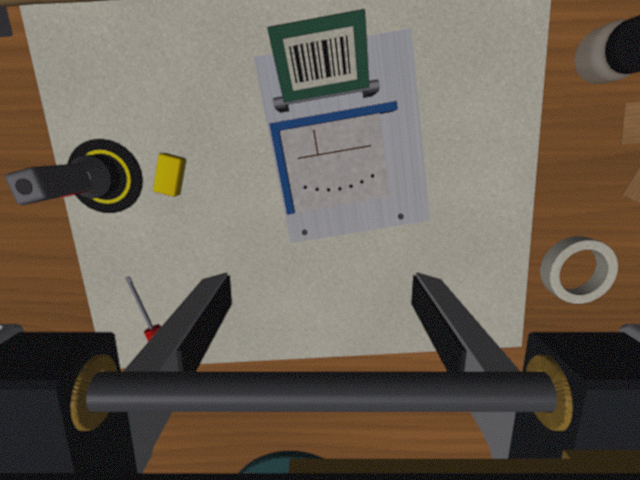

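Emit:
{"op": "send_rows", "data": {"increments": [[1,0,-0.04,0.01,0],[1,0,-0.08,0.03,0],[1,0,-0.12,0.05,0],[1,0,-0.16,0.07,0],[1,0,-0.19,0.08,0]]}}

```text
time: 11.55
tool_pos: [0.4196, 0.1422, 0.2976]
ee_rot: [0.2, 1.569, -2.942]
wrist_force: [1.4, 0.9, 0.5]
width: 0.0941
```

Emit:
{"op": "send_rows", "data": {"increments": [[1,0,-0.03,0.007,0],[1,0,-0.06,0.014,0],[1,0,-0.085,0.02,0],[1,0,-0.085,0.02,0]]}}

```text
time: 11.88
tool_pos: [0.3997, 0.2294, 0.2972]
ee_rot: [-0.229, 1.567, 2.919]
wrist_force: [0.4, 0.2, 0.5]
width: 0.094
```

Run:
```python
from h import *
p,R,o=tool();print(p,R.round(3),o["time"],o["joint_positions"].round(2))
K,T,im=snap("wrist","w12");snap("side","sd12");snap("scene","sc12")
```

```text
[0.39966711 0.22942458 0.29720118] [[-0.003  0.006 -1.   ]
 [ 0.001 -1.    -0.006]
 [-1.    -0.001  0.003]] 11.8833 [ 0.4  -0.11  1.39  0.    1.87  1.96]
```

View pics/w12.png

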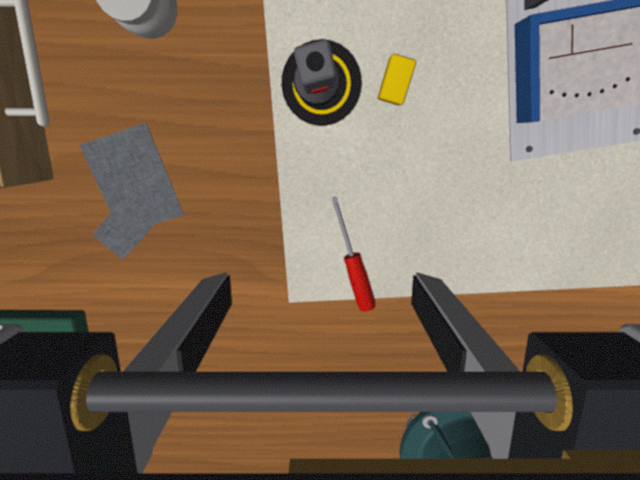

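Run:
```python
from h import *
K,T,im=load("w12")
cv2.imwrite("pics/w12z.png",cv2.resize(im[25:135,260:380][:,:,::-1],None,fx=5,fy=5,interpolation=cv2.INTER_CUBIC))
K,T,im=load("w11")
cv2.imwrite("pics/w11z.png",cv2.resize(im[0:120,255:395][:,:,::-1],None,fx=5,fy=5,interpolation=cv2.INTER_CUBIC))
```

```text
(no output)
```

View pics/w12z.png

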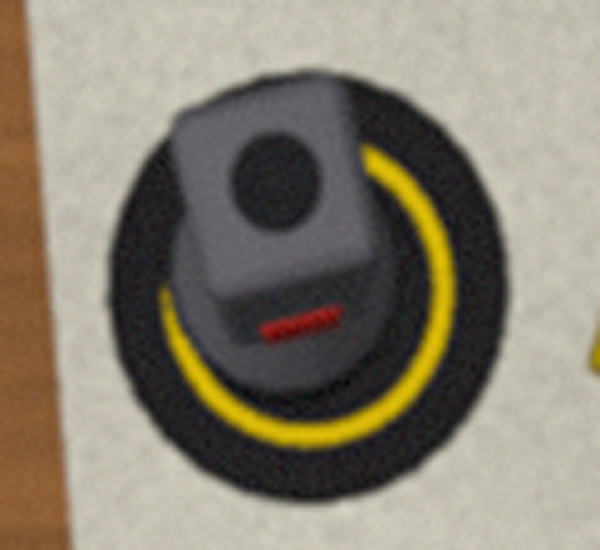

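View pics/w11z.png

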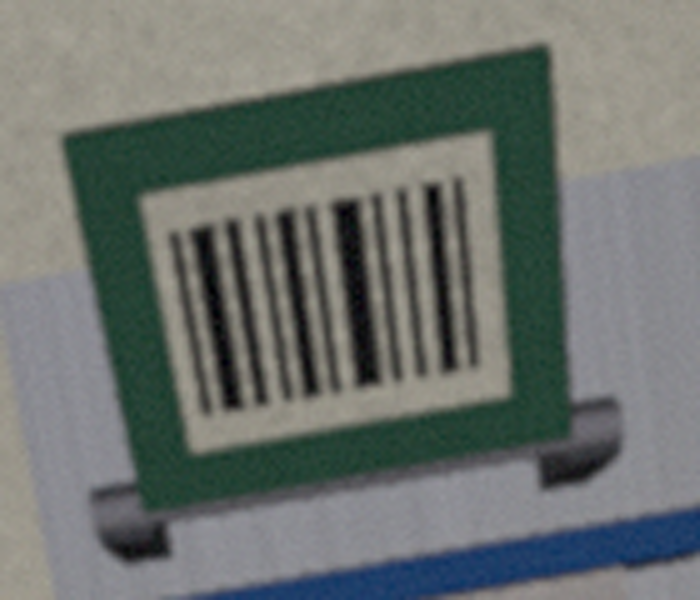

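Run:
```python
from h import *
def zoomcrop(tag,x0,y0,x1,y1,f):
    K,T,im=load(tag); cv2.imwrite(f"pics/{tag}q.png",cv2.resize(im[y0:y1,x0:x1][:,:,::-1],None,fx=f,fy=f,interpolation=cv2.INTER_CUBIC))
def quads(tag,box):
    K,T,im=load(tag)
    f=6
    x0,y0,x1,y1=box
    c=cv2.resize(im[y0:y1,x0:x1],None,fx=f,fy=f,interpolation=cv2.INTER_CUBIC)
    hsv=cv2.cvtColor(c,cv2.COLOR_RGB2HSV)
    g=cv2.inRange(hsv,(60,70,20),(95,255,160))
    cs,h=cv2.findContours(g,cv2.RETR_CCOMP,cv2.CHAIN_APPROX_NONE)
    out=[]
    i=max(range(len(cs)),key=lambda k:cv2.contourArea(cs[k]) if h[0][k][3]<0 else 0)
    holes=[k for k in range(len(cs)) if h[0][k][3]==i]
    j=max(holes,key=lambda k:cv2.contourArea(cs[k]))
    for c_ in (cs[i],cs[j]):
        q=cv2.approxPolyN(c_,4,ensure_convex=True) if hasattr(cv2,"approxPolyN") else None
        q=q.reshape(-1,2).astype(float)
        out.append((q+.5)/f-.5+[x0,y0])
    return K,T,out
R={}
for tag,box in (("w11",(255,0,395,120)),("w8",(440,0,640,190)),("sc12",(240,240,380,340)),("sd12",(340,200,440,300)),("sc1",(240,240,380,340)),("sd1",(340,200,440,300))):
    try:
        K,T,q=quads(tag,box);R[tag]=(K,T,q);print(tag,"outer",q[0].round(1).tolist(),"inner",q[1].round(1).tolist())
    except Exception as e: print(tag,e)
import pickle;pickle.dump(R,open("q.pkl","wb"))
```

```text
w11 outer [[368.8, 86.8], [283.1, 102.1], [267.6, 27.2], [363.8, 9.2]] inner [[358.1, 79.9], [291.6, 91.9], [280.8, 37.4], [353.9, 23.9]]
w8 max() iterable argument is empty
sc12 max() iterable argument is empty
sd12 outer [[416.9, 250.6], [390.6, 273.2], [366.2, 245.8], [391.8, 224.2]] inner [[411.1, 249.9], [390.8, 267.1], [371.1, 245.2], [390.8, 228.6]]
sc1 max() iterable argument is empty
sd1 outer [[416.9, 250.6], [390.8, 273.2], [366.2, 245.8], [391.8, 224.4]] inner [[411.1, 249.9], [390.9, 267.2], [371.1, 245.2], [390.6, 228.4]]
```

Run:
```python
from h import *
import pickle
R=pickle.load(open("q.pkl","rb"))
for k,w,h in ((0,.094,.074),(1,.068,.050)):
    P=[]
    for i,j in zip(range(4),(1,2,3,0)):
        p,r=tri([(R["w11"][0],R["w11"][1],R["w11"][2][k][i]),(R["sd12"][0],R["sd12"][1],R["sd12"][2][k][j])]);P.append(p);print(p.round(4),jig(p).round(4),r.round(4)[:1])
    P=np.array(P)
    up=(P[2]+P[3]-P[0]-P[1])/2;y=(P[1]+P[2]-P[0]-P[3])/2
    print("size",np.linalg.norm(up),np.linalg.norm(y),"slope",np.degrees(np.arctan2(up[2],np.linalg.norm(up[:2]))),"mid",P.mean(0),jig(P.mean(0)),"yaw y",np.arctan2(-y[0],y[1]),"y tilt",y[2])
    for tag,idx in (("w11",(0,1,2,3)),("sd12",(1,2,3,0))):
        K,T,q=R[tag]
        obj=np.array([[-h/2,-w/2,0],[-h/2,w/2,0],[h/2,w/2,0],[h/2,-w/2,0]])
        n,rv,tv,er=cv2.solvePnPGeneric(obj,q[k][list(idx)],K,None,flags=cv2.SOLVEPNP_IPPE)
        for a,b,e in zip(rv,tv,er):
            M=T[:3,:3]@cv2.Rodrigues(a)[0];c=T[:3,:3]@b.ravel()+T[:3,3]
            print(tag,"PnP mid",c.round(4),jig(c).round(4),"slope",np.degrees(np.arcsin(M[2,0])).round(1),"normal",M[:,2].round(3),"err",e)
```

```text
[ 0.6364 -0.0998  0.0668] [ 0.0749 -0.0463] [0.0009]
[ 0.6209 -0.0083  0.0665] [0.0751 0.0464] [0.0008]
[0.6832 0.0015 0.1016] [0.1381 0.0456] [0.0013]
[ 0.6985 -0.0886  0.1015] [ 0.1381 -0.0457] [0.0013]
size 0.0721190798403885 0.09205669793990083 slope 28.931983791949012 mid [ 0.65975205 -0.04879686  0.08409551] [ 1.06574848e-01 -7.28097083e-06] yaw y 0.16798394132279548 y tilt -0.00012129321103052787
w11 PnP mid [ 0.6625 -0.0492  0.0757] [ 0.1092 -0.0009] slope 28.6 normal [-0.47  -0.091  0.878] err [0.25933183]
w11 PnP mid [ 0.664  -0.0484  0.0772] [ 0.1108 -0.0004] slope -6.0 normal [0.092 0.094 0.991] err [1.45646432]
sd12 PnP mid [ 0.6742 -0.0214  0.053 ] [0.1254 0.0246] slope 29.0 normal [-0.474 -0.099  0.875] err [0.06949697]
sd12 PnP mid [ 0.6742 -0.0234  0.0533] [0.1251 0.0226] slope 34.0 normal [-0.118 -0.943  0.312] err [0.45733226]
[ 0.6422 -0.0878  0.0713] [ 0.0827 -0.0355] [0.0011]
[ 0.629  -0.0177  0.0741] [0.0815 0.0358] [0.002]
[ 0.6747 -0.0108  0.1023] [0.1277 0.0349] [0.001]
[ 0.6883 -0.0803  0.0986] [ 0.1294 -0.0358] [0.0001]
size 0.054123782473797864 0.07106968727592902 slope 30.85577043609719 mid [ 0.65854765 -0.04914143  0.08659223] [ 0.10532969 -0.00014467] yaw y 0.18919921289473945 y tilt 0.0032779118447184494
w11 PnP mid [ 0.6569 -0.0493  0.1007] [ 1.036e-01 -1.000e-04] slope 26.0 normal [-0.43  -0.087  0.899] err [0.07016935]
w11 PnP mid [ 0.6575 -0.0489  0.1015] [0.1043 0.0002] slope -3.7 normal [0.051 0.092 0.994] err [0.89055968]
sd12 PnP mid [ 0.6153 -0.1231  0.171 ] [ 0.0503 -0.0658] slope 28.6 normal [-0.474 -0.064  0.878] err [0.01597531]
sd12 PnP mid [ 0.6154 -0.1243  0.1711] [ 0.0502 -0.067 ] slope 34.2 normal [-0.104 -0.955  0.279] err [0.2819116]
```

Run:
```python
from h import *
K,T,im=load("w12")
f=lambda x,y:(260+(x+.5)/5-.5,25+(y+.5)/5-.5)
C=[plane(K,T,f(*c),.131)[:2] for c in [(175,120),(335,75),(372,262),(220,297)]]
C=np.array(C);print("top corners",C.round(4).tolist(),"mid",C.mean(0))
print("sides",[np.linalg.norm(C[i]-C[i-1]).round(4) for i in range(4)])
e=[C[1]-C[0],C[2]-C[3]];print("edge dirs (deg)",[np.degrees(np.arctan2(v[1],v[0])).round(1) for v in e],[np.degrees(np.arctan2(*(v[::-1]))).round(1) for v in (C[2]-C[1],C[3]-C[0])])
print("hole",plane(K,T,f(277,181),.131))
print("pad",plane(K,T,f(309,287),.006))
a,b=[plane(K,T,f(*c),.10)[:2] for c in [(262,333),(340,315)]]
d=b-a;print("red mark dir",np.degrees(np.arctan2(d[1],d[0])),np.linalg.norm(d))
hsv=cv2.cvtColor(im,cv2.COLOR_RGB2HSV)
m=cv2.inRange(hsv,(22,150,120),(32,255,255));m[:, :270]=0;m[:,375:]=0;m[130:]=0
v,u=np.nonzero(m);P=np.array([plane(K,T,q,.006)[:2] for q in zip(u,v)])
A=np.c_[2*P,np.ones(len(P))];s=np.linalg.lstsq(A,(P**2).sum(1),rcond=None)[0];print("yellow circle",s[:2],np.sqrt(s[2]+s[:2]@s[:2]))
for tag,x in (("sd12",None),("sc12",None)):
    K,T,im=load(tag); hsv=cv2.cvtColor(im,cv2.COLOR_RGB2HSV)
    m=cv2.inRange(hsv,(22,150,100),(32,255,255))
    print(tag, proj(K,T,[.535,.228,.131]).round(1))
for t,p in (("sd12",(293,163.5)),("sc12",(414,186))):
    K,T,im=load(t);print(plane(K,T,p,.131))
```

```text
top corners [[0.5481, 0.2529], [0.5552, 0.2259], [0.526, 0.2192], [0.5203, 0.2454]] mid [0.53738665 0.23582984]
sides [np.float64(0.0288), np.float64(0.0279), np.float64(0.0299), np.float64(0.0269)]
edge dirs (deg) [np.float64(-75.4), np.float64(-77.6)] [np.float64(-167.1), np.float64(-165.0)]
hole [0.53874175 0.235583   0.131     ]
pad [0.53809206 0.23014906 0.006     ]
red mark dir -77.46141675500772 0.015125259952823022
yellow circle [0.53689227 0.23057398] 0.03214186358262948
sd12 [293.  166.5]
sc12 [411.1 186.7]
[0.53860627 0.23870145 0.131     ]
[0.53603598 0.23482982 0.131     ]
```

Ticket slope is about 29° and its middle is at jig (0.1075, 0, 0.083). The scanner axis is at (0.538, 0.2355) with faces at about 13.5°. Plan: grip the handle, tilt the scanner in the grip by pushing its nose against the outside of the side fence, then scan. To stand it up again, push it against the fence end.

Emit:
{"op": "send_rows", "data": {"increments": [[1,0.02,-0.0053,-0.03,-0.124],[1,0.04,-0.0053,-0.06,-0.248],[1,0.06,-0.0053,-0.09,-0.372],[1,0.08,-0.0053,-0.12,-0.496],[1,0.09,-0.0053,-0.1383,-0.62]]}}

```text
time: 12.45
tool_pos: [0.5416, 0.2285, 0.2047]
ee_rot: [-0.123, 1.566, -2.643]
wrist_force: [-1.4, 0.0, -0.3]
width: 0.0938
```

Emit:
{"op": "send_rows", "data": {"increments": [[1,0,0,0,-0.124],[1,0,0,0,-0.248],[1,0,0,0,-0.372],[1,0,0,0,-0.496],[1,0,0,0,-0.62]]}}

```text
time: 12.87
tool_pos: [0.5406, 0.2291, 0.2084]
ee_rot: [-0.485, 1.569, -2.383]
wrist_force: [-0.0, -0.2, 0.8]
width: 0.0936
```

Emit:
{"op": "send_rows", "data": {"increments": [[1,0,0,0,-0.124],[1,0,0,0,-0.248],[1,0,0,0,-0.372],[1,0,0,0,-0.496],[1,0,0,0,-0.56]]}}

```text
time: 13.28
tool_pos: [0.5405, 0.2292, 0.2085]
ee_rot: [-0.956, 1.57, -2.295]
wrist_force: [-0.1, 0.4, -0.4]
width: 0.0942
```

Run:
```python
from h import *
p,R,o=tool();print(p,R.round(3),o["time"],o["joint_positions"].round(2))
ang=np.degrees(np.arctan2(R[1,2],R[0,2]))%360;print("psi z",ang)
d=np.array([.538,.2355,.084])-p;print("shift in tool",(R.T@d).round(4))
K,T,im=snap("wrist","w13");snap("side","sd13")
```

```text
[0.54046932 0.22919426 0.20853087] [[-0.001  0.973  0.229]
 [-0.001  0.229 -0.973]
 [-1.    -0.001  0.001]] 13.2833 [ 0.3   0.17  1.27 -0.    1.7   0.07]
psi z 283.2480966932567
shift in tool [ 0.1245 -0.0008 -0.0068]
```

View pics/w13.png

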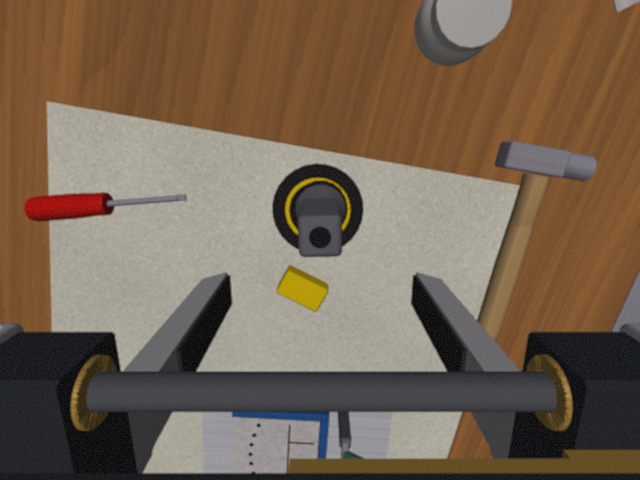

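Run:
```python
from h import *
K,T,im=load("w13")
print(plane(K,T,(320,236.5),.131),plane(K,T,(320,236.5),.131)-np.array([.538,.2355,.131]),proj(K,T,[.538,.2355,.131]))
cv2.imwrite("pics/w13z.png",cv2.resize(im[155:265,260:380][:,:,::-1],None,fx=5,fy=5,interpolation=cv2.INTER_CUBIC))
g=cv2.cvtColor(im,cv2.COLOR_RGB2GRAY)
print(plane(K,T,(317.5,208.5),.006), plane(K,T,(303,288),.011))
```

```text
[0.53857472 0.23616708 0.131     ] [0.00057472 0.00066708 0.        ] [319.00761879 237.19581378]
[0.53651425 0.23204521 0.006     ] [0.54095407 0.14336823 0.011     ]
```

View pics/w13z.png

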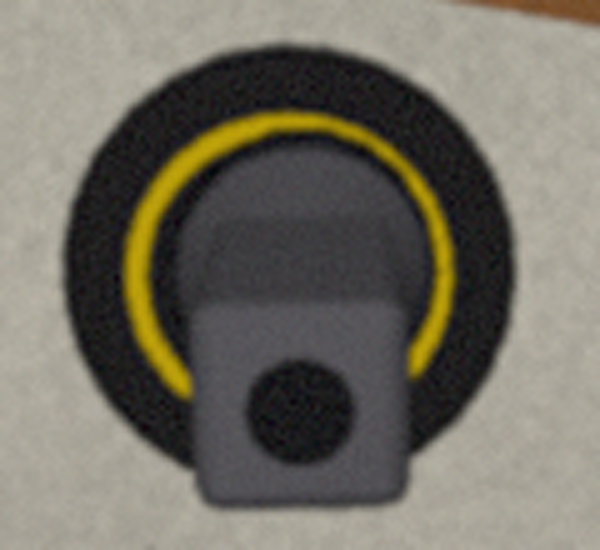

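Emit:
{"op": "send_rows", "data": {"increments": [[1,0,0,-0.007,0],[1,0.04,0,-0.007,0],[1,0.08,0,-0.007,0],[1,0.11,0,-0.007,0],[1,0.1245,0,-0.007,0]]}}

```text
time: 13.8
tool_pos: [0.5355, 0.237, 0.079]
ee_rot: [-1.471, 1.562, -2.815]
wrist_force: [-0.0, -0.9, -0.3]
width: 0.0941
```

Emit:
{"op": "send_rows", "data": {"increments": [[-0.2,0,0,0,0],[-0.6,0,0,0,0],[-1,0,0,0,0],[-1,0,0,0,0],[-1,0,0,0,0]]}}

```text
time: 14.22
tool_pos: [0.5399, 0.2387, 0.087]
ee_rot: [1.64, 1.567, 0.297]
wrist_force: [-0.6, 0.0, 0.1]
width: 0.0639
```

Emit:
{"op": "send_rows", "data": {"increments": [[-1,0,0,0,0],[-1,0,0,0,0],[-1,0,0,0,0]]}}

```text
time: 14.47
tool_pos: [0.5387, 0.2383, 0.0853]
ee_rot: [1.536, 1.57, 0.194]
wrist_force: [0.5, 1.0, -0.1]
width: 0.044
```

Run:
```python
from h import *
p,R,o=tool();print(p,o["width"],R.round(3),o["time"],o["wrist_force"])
K,T,im=snap("wrist","w14");snap("side","sd14")
```

```text
[0.53873975 0.23833366 0.08525081] 0.043981976431223715 [[ 0.001  0.974  0.227]
 [ 0.     0.227 -0.974]
 [-1.     0.001  0.   ]] 14.4667 [ 0.47812837  0.95179669 -0.05937057]
```

View pics/w14.png

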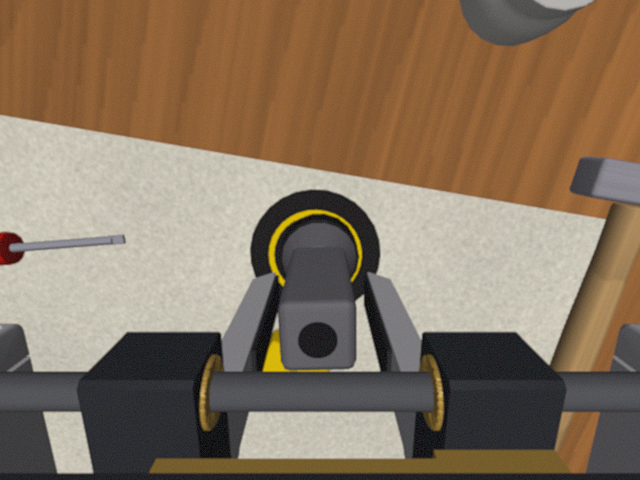

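Emit:
{"op": "send_rows", "data": {"increments": [[-1,0,0,0.0015,0],[-1,0,0,0.0015,0],[-1,0,0,0.0015,0],[-1,0,0,0.0015,0],[-1,0,0,0.0015,0]]}}

```text
time: 14.98
tool_pos: [0.5387, 0.2369, 0.0847]
ee_rot: [-2.191, 1.571, 2.75]
wrist_force: [-0.4, 0.5, 0.1]
width: 0.0319
```

Emit:
{"op": "send_rows", "data": {"increments": [[-1,0,0,0,0],[-1,0,0,0,0],[-1,-0.02,0,0,0],[-1,-0.05,0,0,0],[-1,-0.05,0,0,0]]}}

```text
time: 15.4
tool_pos: [0.5418, 0.2375, 0.1401]
ee_rot: [1.593, 1.561, 0.25]
wrist_force: [0.4, 1.4, 0.0]
width: 0.0319
```

Run:
```python
from h import *
p,R,o=tool();print(p,jig(p),o["width"],(R.T[:,:2]@RJ).round(3),o["time"],o["wrist_force"])
t=np.array([*(JO+RJ@[-.005,.125]),.014+.098-.0188]);d=t-p;print("to tilt start",(R.T@d).round(4))
a=np.arctan2(R[1,2],R[0,2]);print("roll needed",-(np.deg2rad(-90)+YAW-a))
K,T,im=snap("wrist","w15");snap("side","sd15");snap("scene","sc15")
```

```text
[0.54179853 0.23748434 0.14008548] [0.03838082 0.30201843] 0.03191162229381786 [[ 0.01   0.001]
 [ 0.998  0.06 ]
 [ 0.06  -0.998]] 15.4 [0.44034766 1.44065442 0.01379502]
to tilt start [ 0.0463 -0.0543  0.1741]
roll needed 0.05977225512823603
```

View pics/sc15.png

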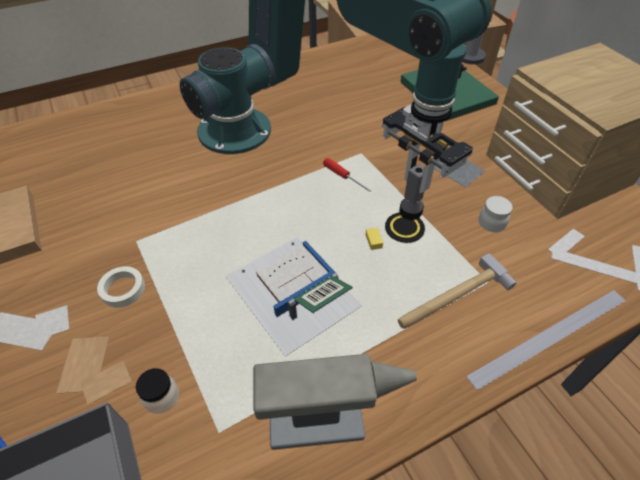

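Emit:
{"op": "send_rows", "data": {"increments": [[-1,0,-0.012,0.036,0.03],[-1,0,-0.024,0.074,0.06],[-1,0,-0.036,0.112,0.06],[-1,0,-0.048,0.15,0.06],[-1,0,-0.0543,0.174,0.06]]}}

```text
time: 15.97
tool_pos: [0.5232, 0.0516, 0.1318]
ee_rot: [-1.337, 1.565, -2.741]
wrist_force: [1.0, -0.0, -2.0]
width: 0.032
```

Emit:
{"op": "send_rows", "data": {"increments": [[-1,0.0,0,0,0],[-1,0.03,0,0,0],[-1,0.046,0,0,0],[-1,0.046,0,0,0],[-1,0.046,0,0,0]]}}

```text
time: 16.38
tool_pos: [0.5235, 0.0555, 0.086]
ee_rot: [-1.769, 1.565, 3.112]
wrist_force: [0.3, 0.2, -1.5]
width: 0.0318
```

Run:
```python
from h import *
p,R,o=tool();print(p,jig(p),o["width"],(R.T[:,:2]@RJ).round(3),o["time"],o["wrist_force"])
K,T,im=snap("wrist","w16");snap("side","sd16")
```

```text
[0.52347128 0.05548285 0.08597384] [-0.01025505  0.12568073] 0.03183411418944685 [[-0.006  0.001]
 [ 1.     0.   ]
 [ 0.    -1.   ]] 16.3833 [ 0.26400095  0.19748507 -1.45746934]
```

View pics/sd16.png

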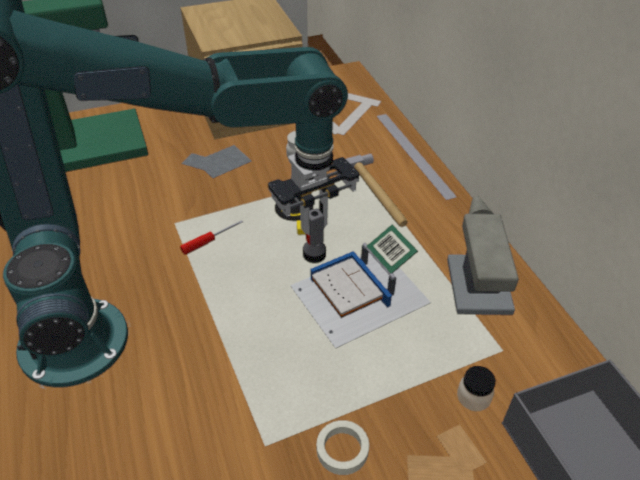

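View pics/w16.png

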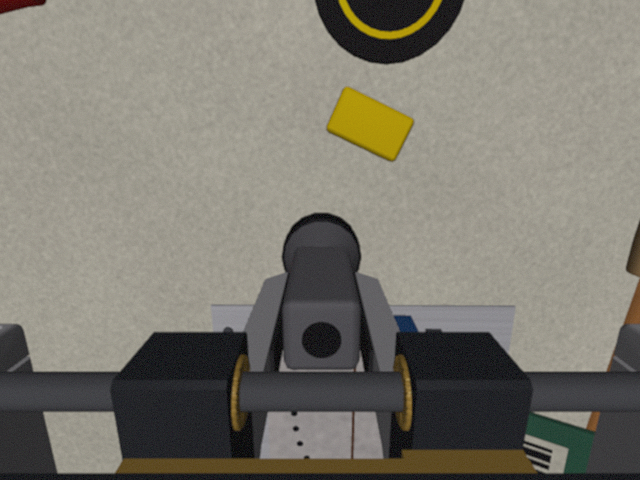

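Emit:
{"op": "send_rows", "data": {"increments": [[-1,-0.005,0,0.01,0],[-1,-0.005,0,0.02,0],[-1,-0.005,0,0.026,0],[-1,-0.005,0,0.033,0],[-1,-0.005,0,0.038,0]]}}

```text
time: 16.9
tool_pos: [0.5326, 0.0201, 0.0957]
ee_rot: [2.673, 1.563, 1.27]
wrist_force: [-2.0, 8.4, 3.7]
width: 0.0319
```

Emit:
{"op": "send_rows", "data": {"increments": [[-1,0,0,0.004,0],[-1,0,0,0.008,0],[-1,0,0,0.012,0],[-1,0,0,0.016,0],[-1,0,0,0.016,0]]}}

```text
time: 17.32
tool_pos: [0.5353, 0.0038, 0.0956]
ee_rot: [2.577, 1.564, 1.174]
wrist_force: [-0.3, 6.6, 1.3]
width: 0.0322
```

Run:
```python
from h import *
p,R,o=tool();print(p,jig(p),o["width"],(R.T[:,:2]@RJ).round(3),o["time"],o["wrist_force"])
K,T,im=snap("wrist","w17");snap("side","sd17");snap("scene","sc17")
K,T,im=load("sd17");cv2.imwrite("pics/sd17z.png",cv2.resize(im[180:300,250:410][:,:,::-1],None,fx=4,fy=4,interpolation=cv2.INTER_CUBIC))
```

```text
[0.53533947 0.00380053 0.09558075] [-0.00723603  0.07273925] 0.032178854799427045 [[ 0.004  0.006]
 [ 1.    -0.   ]
 [-0.    -1.   ]] 17.3167 [-0.3113804   6.5898878   1.33042887]
```

View pics/w17.png

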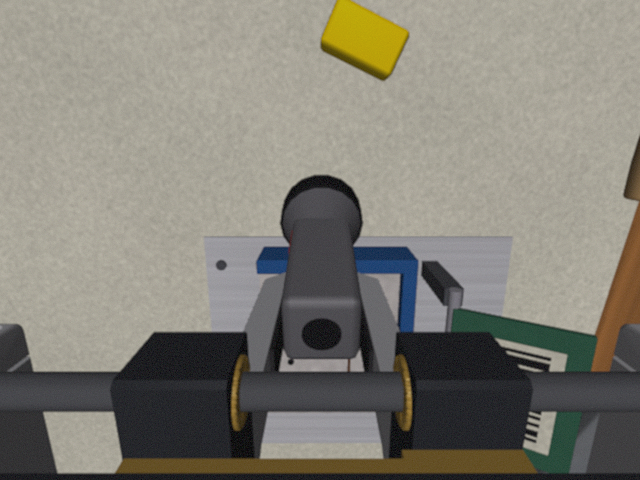

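View pics/sd17z.png

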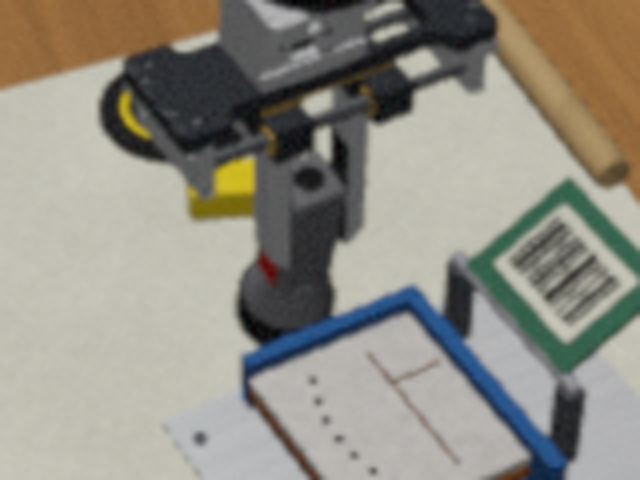

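Emit:
{"op": "send_rows", "data": {"increments": [[-1,0,0,0.004,0],[-1,0,0,0.008,0],[-1,0,0,0.012,0],[-1,0,0,0.016,0],[-1,0,0,0.016,0]]}}

```text
time: 17.88
tool_pos: [0.538, -0.0122, 0.0948]
ee_rot: [2.605, 1.565, 1.202]
wrist_force: [-0.0, 5.9, 0.1]
width: 0.0317
```

Run:
```python
from h import *
p,R,o=tool();print(p,jig(p),o["width"],(R.T[:,:2]@RJ).round(3),o["time"],o["wrist_force"])
K,T,im=snap("wrist","w18");snap("side","sd18");snap("scene","sc18")
K,T,im=load("sd18");cv2.imwrite("pics/sd18z.png",cv2.resize(im[180:300,250:410][:,:,::-1],None,fx=4,fy=4,interpolation=cv2.INTER_CUBIC))
```

```text
[ 0.53796285 -0.01219825  0.0947602 ] [-0.00733708  0.05652712] 0.03169168667219843 [[ 0.003  0.005]
 [ 1.    -0.   ]
 [-0.    -1.   ]] 17.8833 [-0.02673303  5.85519855  0.05392755]
```

View pics/w18.png

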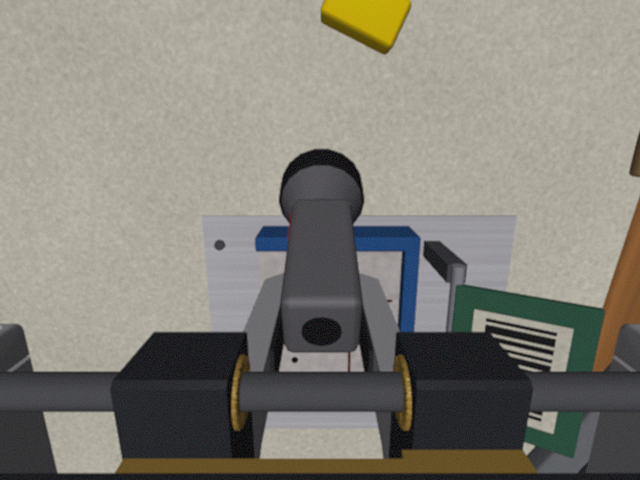

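View pics/sd18z.png

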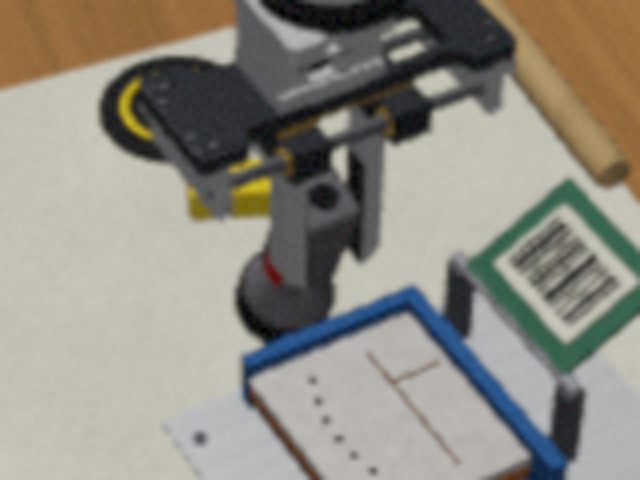

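```bash
cat >> h.py <<'E'
def tilt(tag,p,R,col,row,r=27.,h=0.,g=98.,off=0.):
    # ray in tool frame (grasp point origin), plane y=0, 2D (z, up=-x)
    K,T,im=load(tag); o,d=ray(K,T,(col,row))
    G=p-R[:,0]*.0188
    o=R.T@(o-G);d=R.T@d
    O=np.array([o[2],-o[0]])*1e3;D=np.array([d[2],-d[0]]);D/=np.linalg.norm(D)
    rr=np.hypot(r,g-h); O=O-[off,0]
    b=O@D;c=O@O-rr*rr
    s=-b-np.sqrt(b*b-c),-b+np.sqrt(b*b-c)
    out=[]
    for k in s:
        q=O+k*D
        a0=np.arctan2(-(g-h),-r);a=np.arctan2(q[1],q[0]);out.append((np.degrees(a0-a),q.round(1)))
    return out
E
python3 - <<'E'
from h import *
p,R,o=tool()
K,T,im=load("w18")
print(im[140:170:1,322].tolist())
print(T.round(3))
# top center (r=0,h=125): 
print("back bottom",tilt("w18",p,R,321,149.5))
print("hole",tilt("w18",p,R,322,331.5,r=0,h=125))
# top face near edge (back upper edge of top: r=-16,h=125)
cv2.imwrite("pics/w18z.png",cv2.resize(im[140:360,260:390][:,:,::-1],None,fx=4,fy=2.7,interpolation=cv2.INTER_CUBIC))
E
```

```text
[[173, 168, 156], [171, 167, 155], [168, 164, 153], [169, 164, 154], [169, 167, 154], [170, 166, 154], [176, 172, 159], [172, 167, 156], [136, 132, 123], [82, 81, 76], [30, 33, 31], [25, 26, 28], [26, 27, 27], [24, 26, 20], [22, 27, 28], [32, 27, 31], [30, 29, 28], [18, 13, 23], [21, 25, 26], [19, 12, 19], [28, 22, 25], [25, 20, 21], [27, 16, 29], [21, 23, 22], [31, 31, 38], [62, 59, 62], [78, 78, 82], [88, 86, 90], [85, 83, 87], [85, 81, 87]]
[[ 0.986  0.161  0.048  0.525]
 [ 0.168 -0.952 -0.255  0.062]
 [ 0.004  0.259 -0.966  0.274]
 [ 0.     0.     0.     1.   ]]
back bottom [(np.float64(-241.71648527094234), array([-73.5,  70.2])), (np.float64(27.13183823207577), array([-68.7, -74.9]))]
hole [(np.float64(-2.2247891451156514), array([-1., 27.])), (np.float64(123.30925661452224), array([ 22.6, -14.8]))]
```

View pics/w18z.png

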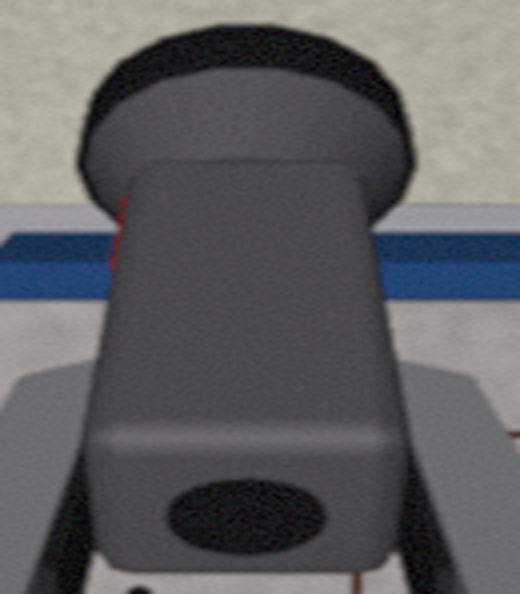

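Run:
```python
from h import *
p,R,o=tool()
def plane2(tag,uv,p,R):
    K,T,im=load(tag); o,d=ray(K,T,uv)
    G=p-R[:,0]*.0188
    o=R.T@(o-G);d=R.T@d;s=-o[1]/d[1] if abs(d[1])>.2 else None
    O=np.array([o[2],-o[0]])*1e3;D=np.array([d[2],-d[0]])/np.hypot(d[2],d[0]);return O,D
for tag,uv,pp in (("w16",(321.5,340),[.52347,.05548,.08597]),("w18",(322,331.5),p),("w16",(321.5,212),[.52347,.05548,.08597]),("w18",(321,149),p)):
    O,D=plane2(tag,uv,np.array(pp),R);print(tag,uv,O.round(1),"at up=27:",(O+D*(27-O[1])/D[1]).round(1),"24:",(O+D*(24-O[1])/D[1]).round(1),"-98:",(O+D*(-98-O[1])/D[1]).round(1),"-80",(O+D*(-80-O[1])/D[1]).round(1))
```

```text
w16 (321.5, 340) [-77.3 160.2] at up=27: [ 2.5 27. ] 24: [ 4.3 24. ] -98: [ 77.4 -98. ] -80 [ 66.6 -80. ]
w18 (322, 331.5) [-76.5 160.5] at up=27: [-1.1 27. ] 24: [ 0.6 24. ] -98: [ 69.5 -98. ] -80 [ 59.4 -80. ]
w16 (321.5, 212) [-77.3 160.2] at up=27: [-50.1  27. ] 24: [-49.5  24. ] -98: [-24.6 -98. ] -80 [-28.3 -80. ]
w18 (321, 149) [-76.5 160.5] at up=27: [-72.3  27. ] 24: [-72.2  24. ] -98: [-68.3 -98. ] -80 [-68.9 -80. ]
```

Run:
```python
from h import *
for t,y0,y1 in (("w16",200,380),("w18",140,360)):
    K,T,im=load(t); g=im.astype(int).sum(2)//3
    print(t,[(y,int(g[y,300:312].mean()),int(g[y,318:325].mean())) for y in range(y0,y1,2)])
```

```text
w16 [(200, 154, 155), (202, 153, 156), (204, 153, 155), (206, 154, 152), (208, 153, 148), (210, 154, 156), (212, 153, 114), (214, 135, 19), (216, 79, 15), (218, 33, 24), (220, 21, 31), (222, 25, 61), (224, 41, 68), (226, 59, 69), (228, 67, 68), (230, 68, 68), (232, 67, 69), (234, 67, 69), (236, 67, 69), (238, 66, 70), (240, 68, 69), (242, 66, 67), (244, 67, 70), (246, 61, 66), (248, 57, 56), (250, 56, 57), (252, 56, 56), (254, 57, 57), (256, 56, 58), (258, 58, 58), (260, 57, 57), (262, 57, 58), (264, 58, 56), (266, 57, 56), (268, 57, 57), (270, 57, 56), (272, 56, 59), (274, 57, 56), (276, 58, 57), (278, 56, 56), (280, 58, 56), (282, 57, 57), (284, 57, 58), (286, 58, 57), (288, 57, 57), (290, 58, 57), (292, 58, 58), (294, 57, 58), (296, 58, 59), (298, 59, 56), (300, 66, 64), (302, 75, 74), (304, 85, 83), (306, 85, 85), (308, 82, 83), (310, 81, 82), (312, 80, 80), (314, 80, 79), (316, 80, 77), (318, 80, 79), (320, 81, 80), (322, 80, 42), (324, 75, 20), (326, 63, 22), (328, 53, 23), (330, 46, 21), (332, 40, 21), (334, 33, 19), (336, 35, 22), (338, 32, 24), (340, 31, 18), (342, 32, 21), 
[... 1250 characters left out ...]
68, 74, 74), (270, 75, 75), (272, 75, 77), (274, 74, 74), (276, 76, 76), (278, 75, 74), (280, 74, 73), (282, 74, 75), (284, 75, 74), (286, 75, 75), (288, 75, 75), (290, 75, 75), (292, 74, 76), (294, 75, 75), (296, 84, 84), (298, 94, 95), (300, 103, 103), (302, 108, 108), (304, 99, 101), (306, 92, 90), (308, 81, 81), (310, 75, 75), (312, 76, 75), (314, 74, 76), (316, 75, 70), (318, 74, 29), (320, 62, 21), (322, 48, 21), (324, 38, 22), (326, 34, 24), (328, 28, 21), (330, 28, 20), (332, 29, 19), (334, 33, 23), (336, 32, 21), (338, 39, 22), (340, 46, 19), (342, 58, 20), (344, 71, 22), (346, 73, 63), (348, 72, 72), (350, 66, 66), (352, 109, 110), (354, 154, 154), (356, 156, 151), (358, 155, 152)]
```

```bash
cat > pose.py <<'E'
from h import *
from scipy.optimize import least_squares
FE=np.array([[-27,0],[-27,22],[-16,45],[-8.,125],[8.,125]])
def fitpose(tag,p,R,rows,col=321.5,a=8.,guess=(0,-98,.0),idx=range(5),sgn=1):
    # scanner origin (z,up) in grasp frame mm and tilt (top towards +tool z)
    K,T,im=load(tag); G=p-R[:,0]*.0188
    F=FE.copy();F[3,0]=-a;F[4,0]=a; F=F[list(idx)]
    def pr(x):
        c,s=np.cos(x[2]),np.sin(x[2])
        z=x[0]+F[:,0]*c+F[:,1]*s; u=x[1]-F[:,0]*s+F[:,1]*c
        return np.array([proj(K,T,G+R[:,2]*zz*1e-3-R[:,0]*uu*1e-3)[1] for zz,uu in zip(z,u)])
    f=least_squares(lambda x:pr(x)-np.asarray(rows),[guess[0],guess[1],guess[2]],x_scale=[1,1,.01])
    return f.x[0],f.x[1],np.degrees(f.x[2]),f.fun.round(2)
E
python3 - <<'E'
from pose import *
p,R,o=tool();p16=np.array([.52347,.05548,.08597])
for a in (7,8,9):
    print(a,fitpose("w16",p16,R,[212,221,247,321.5,357.5],a=a))
    print(a,fitpose("w18",p,R,[148.5,165,198.5,317,346],a=a,guess=(-40,-90,.4)))
E
```

```text
7 (np.float64(1.815151152513621), np.float64(-86.49922687323355), np.float64(-2.8159866435065637), array([ 2.16, -1.28, -1.3 ,  0.86, -0.45]))
7 (np.float64(-42.26103307969571), np.float64(-82.0260150944446), np.float64(16.372727854039752), array([ 1.95, -1.95, -0.21,  0.95, -0.74]))
8 (np.float64(3.6652250243844886), np.float64(-98.8487354714737), np.float64(-0.31781025915408206), array([ 1.43, -0.89, -0.82,  0.56, -0.28]))
8 (np.float64(-42.90183354959378), np.float64(-87.90965634024582), np.float64(18.694336688399794), array([ 1.16, -1.62,  0.43,  0.43, -0.39]))
9 (np.float64(5.28611037665308), np.float64(-110.11789560247136), np.float64(2.051065142621459), array([ 0.8 , -0.55, -0.4 ,  0.3 , -0.15]))
9 (np.float64(-43.54057014282147), np.float64(-93.00971185230392), np.float64(20.847991468723624), array([ 0.47, -1.31,  0.99, -0.  , -0.12]))
```

Emit:
{"op": "send_rows", "data": {"increments": [[-1,0,0,0.004,0],[-1,0,0,0.008,0],[-1,0,0,0.011,0],[-1,0,0,0.014,0],[-1,0,0,0.014,0]]}}

```text
time: 18.45
tool_pos: [0.54, -0.0257, 0.0932]
ee_rot: [2.807, 1.564, 1.405]
wrist_force: [1.6, 6.2, -4.6]
width: 0.0319
```

Run:
```python
from h import *
p,R,o=tool();print(p,jig(p),o["width"],(R.T[:,:2]@RJ).round(3),o["time"],o["wrist_force"])
K,T,im=snap("wrist","w19");snap("side","sd19");snap("scene","sc19")
K,T,im=load("w19");cv2.imwrite("pics/w19z.png",cv2.resize(im[110:360,260:390][:,:,::-1],None,fx=4,fy=2.3,interpolation=cv2.INTER_CUBIC))
g=im.astype(int).sum(2)//3
for a,b in ((110,185),(290,360)): print([(y,int(g[y,319:325].mean())) for y in range(a,b)])
```

```text
[ 0.54001108 -0.02568247  0.09324142] [-0.00758276  0.04289044] 0.03185220964584457 [[ 0.002  0.006]
 [ 1.    -0.   ]
 [-0.    -1.   ]] 18.45 [ 1.60377078  6.19526826 -4.59440325]
[(110, 174), (111, 173), (112, 174), (113, 173), (114, 172), (115, 171), (116, 170), (117, 170), (118, 169), (119, 168), (120, 167), (121, 167), (122, 166), (123, 166), (124, 168), (125, 165), (126, 125), (127, 66), (128, 26), (129, 22), (130, 15), (131, 23), (132, 24), (133, 22), (134, 25), (135, 21), (136, 21), (137, 23), (138, 26), (139, 20), (140, 26), (141, 25), (142, 23), (143, 22), (144, 23), (145, 41), (146, 72), (147, 89), (148, 90), (149, 89), (150, 91), (151, 89), (152, 89), (153, 89), (154, 89), (155, 90), (156, 90), (157, 90), (158, 89), (159, 90), (160, 88), (161, 89), (162, 91), (163, 90), (164, 90), (165, 90), (166, 89), (167, 90), (168, 89), (169, 90), (170, 90), (171, 90), (172, 90), (173, 88), (174, 90), (175, 90), (176, 88), (177, 89), (178, 89), (179, 89), (180, 89), (181, 87), (182, 81), (183, 72), (184, 68)]
[(290, 79), (291, 80), (292, 80), (293, 80), (294, 80), (295, 82), (296, 84), (297, 87), (298, 90), (299, 91), (300, 95), (301, 99), (302, 101), (303, 99), (304, 95), (305, 92), (306, 89), (307, 83), (308, 81), (309, 75), (310, 72), (311, 71), (312, 72), (313, 70), (314, 71), (315, 71), (316, 57), (317, 39), (318, 25), (319, 19), (320, 23), (321, 24), (322, 22), (323, 17), (324, 23), (325, 18), (326, 26), (327, 19), (328, 21), (329, 18), (330, 23), (331, 22), (332, 20), (333, 19), (334, 24), (335, 19), (336, 18), (337, 18), (338, 20), (339, 20), (340, 26), (341, 43), (342, 60), (343, 68), (344, 64), (345, 71), (346, 112), (347, 142), (348, 154), (349, 153), (350, 154), (351, 154), (352, 157), (353, 159), (354, 159), (355, 161), (356, 160), (357, 160), (358, 159), (359, 158)]
```

View pics/w19z.png

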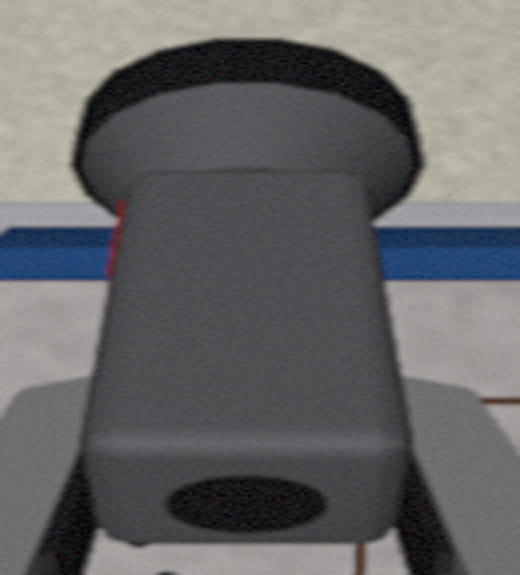

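Run:
```python
from pose import *
p,R,o=tool()
for a in (7.5,8,8.5):
    x=fitpose("w19",p,R,[126.5,145.5,182.5,316.5,341],a=a,guess=(-40,-90,.4));print(a,x)
    t=np.radians(x[2]);print(" axis z at up=0",x[0]-x[1]*np.tan(t)," along axis g",-x[1]/np.cos(t))
# without the cone edge
print(fitpose("w19",p,R,[126.5,145.5,316.5,341],guess=(-40,-90,.4),idx=(0,1,3,4)))
# side and scene: predicted pixels of nose bottom/top for given pose
```

```text
7.5 (np.float64(-57.141237148607516), np.float64(-81.30024725461176), np.float64(24.579354165884446), array([ 0.93, -1.58,  0.71,  0.31, -0.35]))
 axis z at up=0 -19.95450825032875  along axis g 89.40124724977325
8 (np.float64(-57.58074971467796), np.float64(-83.15446709310018), np.float64(25.585160454656037), array([ 0.57, -1.43,  1.01,  0.04, -0.16]))
 axis z at up=0 -17.766282162713935  along axis g 92.19467025801372
8.5 (np.float64(-58.00951014686153), np.float64(-84.87392383278832), np.float64(26.5558621201934), array([ 0.23, -1.29,  1.3 , -0.2 , -0.  ]))
 axis z at up=0 -15.589561891674862  along axis g 94.88432408331035
(np.float64(-57.545051015564496), np.float64(-84.36893753483628), np.float64(26.058243691388256), array([ 0.84, -0.92,  0.43, -0.36]))
```

Run:
```python
from pose import *
p,R,o=tool();G=p-R[:,0]*.0188
x=(-57.5,-83.2,np.radians(25.6));c,s=np.cos(x[2]),np.sin(x[2])
def P(r,y,h): 
    z=x[0]+r*c+h*s;u=x[1]-r*s+h*c
    return G+R[:,2]*z*1e-3-R[:,0]*u*1e-3+R[:,1]*y*1e-3
for t,b in (("sd19",(250,170,410,290)),("sc19",(290,160,420,290))):
    K,T,im=load(t);im=im.copy()
    z=cv2.resize(im[b[1]:b[3],b[0]:b[2]][:,:,::-1],None,fx=4.5,fy=4.5,interpolation=cv2.INTER_CUBIC)
    def q(pt): u=proj(K,T,pt);return tuple(int(v) for v in ((u-[b[0],b[1]]+.5)*4.5))
    for rr,h in ((27,0),(27,22)):
        cv2.polylines(z,[np.array([q(P(rr*np.cos(a),rr*np.sin(a),h)) for a in np.linspace(0,6.28,40)])],True,(0,255,255),1)
    for h in (45,125): cv2.polylines(z,[np.array([q(P(i,j,h)) for i,j in((-16,-16),(16,-16),(16,16),(-16,16))])],True,(0,255,0),1)
    cv2.imwrite(f"pics/{t}z.png",z)
```

```text
(no output)
```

View pics/sd19z.png

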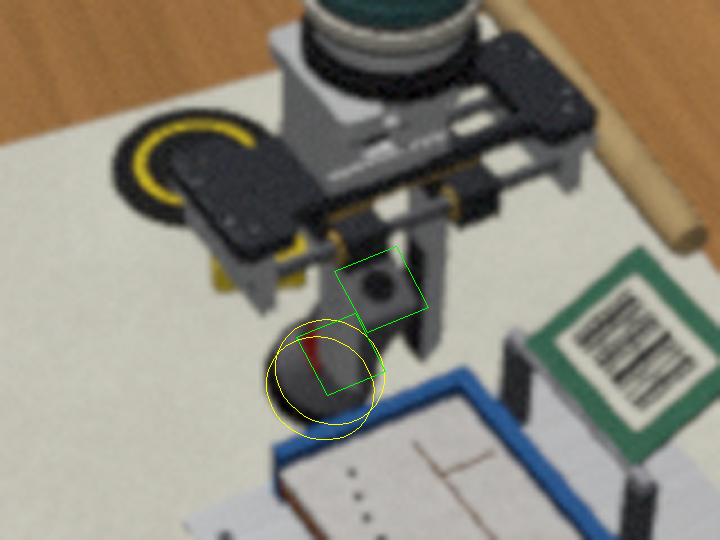

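View pics/sc19z.png

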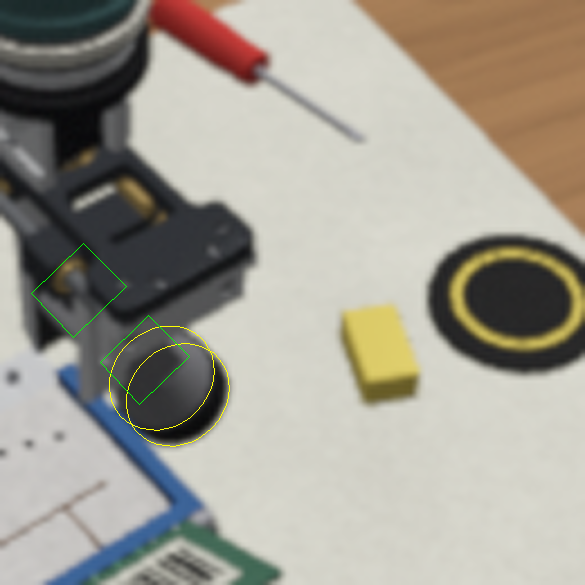

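Emit:
{"op": "send_rows", "data": {"increments": [[-1,0,0,0.003,0],[-1,0,0,0.006,0],[-1,0,0,0.008,0],[-1,0,0,0.008,0]]}}

```text
time: 18.93
tool_pos: [0.5405, -0.0333, 0.0925]
ee_rot: [-3.118, 1.564, 1.762]
wrist_force: [-0.1, 6.4, -5.7]
width: 0.0318
```

Emit:
{"op": "send_rows", "data": {"increments": [[-1,0,0,-0.015,0],[-1,-0.02,0,-0.04,0],[-1,-0.05,0,-0.04,0],[-1,-0.09,0,-0.04,0],[-1,-0.12,0,-0.04,0]]}}

```text
time: 19.35
tool_pos: [0.5344, 0.0033, 0.2166]
ee_rot: [1.035, 1.568, -0.367]
wrist_force: [1.4, 0.3, -1.9]
width: 0.0318
```

Run:
```python
from h import *
p,R,o=tool();print(p,jig(p),o["width"],(R.T[:,:2]@RJ).round(3),o["time"],o["wrist_force"],o["joint_positions"].round(2))
K,T,im=snap("wrist","w20");snap("side","sd20");snap("scene","sc20")
cv2.imwrite("pics/w20z.png",cv2.resize(im[90:360,260:390][:,:,::-1],None,fx=4,fy=2.2,interpolation=cv2.INTER_CUBIC))
g=im.astype(int).sum(2)//3
for a,b in ((90,185),(290,360)): print([(y,int(g[y,319:325].mean())) for y in range(a,b)])
```

```text
[0.53443162 0.00325533 0.21661496] [-0.00822256  0.07235427] 0.03181594843876894 [[ 0.002 -0.001]
 [ 1.    -0.   ]
 [-0.    -1.   ]] 19.35 [ 1.37125163  0.33283146 -1.9093163 ] [-0.1   0.05  1.39 -0.    1.7  -0.27]
[(90, 165), (91, 166), (92, 168), (93, 170), (94, 169), (95, 166), (96, 165), (97, 166), (98, 164), (99, 165), (100, 164), (101, 165), (102, 167), (103, 170), (104, 171), (105, 169), (106, 168), (107, 165), (108, 164), (109, 166), (110, 168), (111, 170), (112, 171), (113, 164), (114, 125), (115, 66), (116, 23), (117, 21), (118, 26), (119, 22), (120, 23), (121, 24), (122, 21), (123, 22), (124, 22), (125, 23), (126, 24), (127, 27), (128, 19), (129, 23), (130, 24), (131, 19), (132, 24), (133, 25), (134, 17), (135, 33), (136, 64), (137, 82), (138, 89), (139, 90), (140, 88), (141, 90), (142, 89), (143, 89), (144, 89), (145, 89), (146, 89), (147, 91), (148, 91), (149, 89), (150, 89), (151, 88), (152, 90), (153, 90), (154, 88), (155, 90), (156, 90), (157, 90), (158, 91), (159, 90), (160, 90), (161, 91), (162, 90), (163, 90), (164, 90), (165, 89), (166, 89), (167, 91), (168, 90), 
[... 263 characters left out ...]
, (298, 84), (299, 85), (300, 91), (301, 92), (302, 93), (303, 95), (304, 93), (305, 91), (306, 85), (307, 81), (308, 77), (309, 74), (310, 69), (311, 67), (312, 68), (313, 68), (314, 70), (315, 67), (316, 57), (317, 35), (318, 22), (319, 18), (320, 21), (321, 18), (322, 22), (323, 21), (324, 22), (325, 23), (326, 20), (327, 23), (328, 17), (329, 21), (330, 23), (331, 18), (332, 20), (333, 18), (334, 24), (335, 18), (336, 21), (337, 13), (338, 23), (339, 40), (340, 58), (341, 61), (342, 72), (343, 113), (344, 148), (345, 159), (346, 160), (347, 159), (348, 160), (349, 155), (350, 152), (351, 156), (352, 156), (353, 156), (354, 155), (355, 157), (356, 158), (357, 161), (358, 163), (359, 158)]
```

View pics/w20z.png

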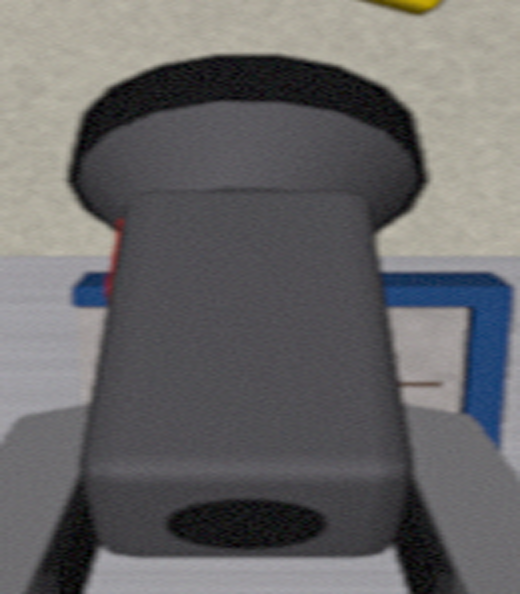

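Run:
```python
from pose import *
p,R,o=tool()
for a in (7.5,8,8.5):
    x=fitpose("w20",p,R,[114.5,136,175,316.5,339.5],a=a,guess=(-60,-80,.45));print(a,x)
x=fitpose("w20",p,R,[114.5,136,175,316.5,339.5],guess=(-60,-80,.45))
t=np.radians(x[2]);print(" axis z at up=0",x[0]-x[1]*np.tan(t))
# scanning target. tool z -> -jig x. n = (-sin,cos) with slope 29
for sl in (28,29,30):
    pass
L=np.array([.1075,0,.083]); 
# spot in grasp frame
s,c=np.sin(t),np.cos(t)
sz,su=x[0]-60*s,x[1]-60*c
print("spot in (tool z,up) mm",sz,su)
gx=L[0]+sz*1e-3   # tool z=-jig x => jig x of spot = gx - sz
gz=L[2]-su*1e-3
T=np.array([*(JO+RJ@[gx,0]),gz-.0188]);print("target grasp jig",gx,gz,"TCP target",T,"shift in tool now",(R.T@(T-p)).round(4))
```

```text
7.5 (np.float64(-65.03948490411831), np.float64(-78.87361357843083), np.float64(28.10303188299555), array([ 1.26, -1.89,  0.63,  0.54, -0.54]))
8 (np.float64(-65.48181608536494), np.float64(-80.25745395523943), np.float64(29.003400319706238), array([ 0.93, -1.75,  0.93,  0.26, -0.34]))
8.5 (np.float64(-65.91265500246921), np.float64(-81.54346306611512), np.float64(29.87636120860902), array([ 0.6 , -1.61,  1.21,  0.  , -0.16]))
 axis z at up=0 -20.988156206745415
spot in (tool z,up) mm -94.57350760042945 -132.7329099779585
target grasp jig 0.012926492399570541 0.21573290997795852 TCP target [ 0.56743286 -0.06451887  0.19693291] shift in tool now [0.0211 0.0195 0.0716]
```

Emit:
{"op": "send_rows", "data": {"increments": [[-1,0,0,0,0.11],[-1,0,0,0,0.23],[-1,0,0,0,0.35],[-1,0,0,0,0.47],[-1,0,0,0,0.59]]}}

```text
time: 19.92
tool_pos: [0.5329, 0.0032, 0.2107]
ee_rot: [-1.156, 1.566, 3.129]
wrist_force: [0.2, 0.5, -1.9]
width: 0.0316
```

Emit:
{"op": "send_rows", "data": {"increments": [[-1,0,0,0,0.12],[-1,0,0,0,0.24],[-1,0,0,0,0.36],[-1,0,0,0,0.48],[-1,0,0,0,0.6]]}}

```text
time: 20.33
tool_pos: [0.5329, 0.0032, 0.2107]
ee_rot: [-0.579, 1.566, 3.105]
wrist_force: [-0.3, 0.1, -2.2]
width: 0.0318
```

Emit:
{"op": "send_rows", "data": {"increments": [[-1,0,0,0,0.12],[-1,0,0,0,0.24],[-1,0,0,0,0.34],[-1,0,0,0,0.381],[-1,0,0,0,0.381]]}}

```text
time: 20.75
tool_pos: [0.5329, 0.0033, 0.2108]
ee_rot: [-0.204, 1.566, 3.105]
wrist_force: [0.3, 0.9, -1.7]
width: 0.0318
```

Run:
```python
from h import *
p,R,o=tool();print(p,jig(p),o["width"],(R.T[:,:2]@RJ).round(3),o["time"],o["wrist_force"],o["joint_positions"].round(2))
T=np.array([.56743286,-0.06451887,0.19693291]);print((R.T@(T-p)).round(4))
snap("wrist","w21")
```

```text
[0.53288746 0.00325681 0.21080739] [-0.00974454  0.07261509] 0.0318346816980679 [[-0.005  0.001]
 [-0.002 -1.   ]
 [-1.     0.002]] 20.75 [ 0.2634785   0.9069474  -1.73843789] [-0.1   0.05  1.4  -0.    1.7   1.3 ]
[ 0.0137  0.0726 -0.0229]
```

View pics/w21.png

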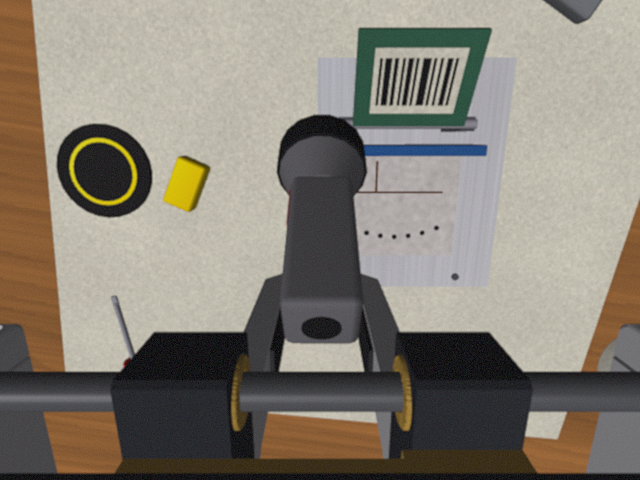

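Emit:
{"op": "send_rows", "data": {"increments": [[-1,0,0.015,0,0],[-1,0,0.035,0,0],[-1,0,0.055,0,0],[-1,0,0.0726,0,0],[-1,0.005,0.0726,-0.008,0]]}}

```text
time: 21.22
tool_pos: [0.5538, -0.07, 0.2083]
ee_rot: [1.17, 1.568, -1.806]
wrist_force: [0.4, -0.7, -1.6]
width: 0.0322
```

Emit:
{"op": "send_rows", "data": {"increments": [[-1,0.004,0,-0.007,0],[-1,0.0087,0,-0.015,0],[-1,0.0087,0,-0.015,0],[-1,0.0087,0,-0.015,0]]}}

```text
time: 21.55
tool_pos: [0.5688, -0.063, 0.1986]
ee_rot: [-0.408, 1.568, 2.904]
wrist_force: [0.9, 0.1, -1.6]
width: 0.0317
```

Run:
```python
from h import *
p,R,o=tool();print(p,jig(p),o["width"],(R.T[:,:2]@RJ).round(3),o["time"],o["wrist_force"],o["joint_positions"].round(2))
T=np.array([.56743286,-0.06451887,0.19693291]);print((R.T@(T-p)).round(4))
K,T,im=snap("wrist","w22");snap("side","sd22");snap("scene","sc22")
g=im.astype(int).sum(2)//3
for a,b in ((90,185),(310,350)): print([(y,int(g[y,319:325].mean())) for y in range(a,b)])
for t,b in (("sd22",(300,160,460,280)),("sc22",(250,200,380,330))):
    K,T,im=load(t)
    cv2.imwrite(f"pics/{t}z.png",cv2.resize(im[b[1]:b[3],b[0]:b[2]][:,:,::-1],None,fx=4.5,fy=4.5,interpolation=cv2.INTER_CUBIC))
```

```text
[ 0.56877323 -0.06295215  0.19860811] [0.01451097 0.00131932] 0.03171168204577125 [[-0.003  0.001]
 [ 0.001 -1.   ]
 [-1.    -0.001]] 21.55 [ 0.91791857  0.05714907 -1.56574997] [-0.21  0.14  1.33  0.    1.68  1.19]
[0.0017 0.0013 0.0016]
[(90, 175), (91, 162), (92, 138), (93, 119), (94, 118), (95, 120), (96, 118), (97, 117), (98, 118), (99, 118), (100, 120), (101, 121), (102, 120), (103, 122), (104, 123), (105, 122), (106, 121), (107, 120), (108, 121), (109, 122), (110, 121), (111, 121), (112, 120), (113, 116), (114, 89), (115, 46), (116, 21), (117, 12), (118, 19), (119, 19), (120, 16), (121, 22), (122, 19), (123, 21), (124, 19), (125, 15), (126, 18), (127, 17), (128, 22), (129, 20), (130, 17), (131, 18), (132, 18), (133, 22), (134, 26), (135, 32), (136, 57), (137, 73), (138, 75), (139, 75), (140, 74), (141, 75), (142, 76), (143, 74), (144, 75), (145, 75), (146, 74), (147, 75), (148, 75), (149, 73), (150, 75), (151, 75), (152, 75), (153, 75), (154, 74), (155, 75), (156, 74), (157, 74), (158, 74), (159, 73), (160, 73), (161, 73), (162, 76), (163, 74), (164, 73), (165, 75), (166, 73), (167, 74), (168, 73), (169, 73), (170, 73), (171, 73), (172, 74), (173, 72), (174, 78), (175, 82), (176, 74), (177, 56), (178, 55), (179, 56), (180, 57), (181, 55), (182, 58), (183, 57), (184, 57)]
[(310, 88), (311, 86), (312, 88), (313, 86), (314, 90), (315, 86), (316, 68), (317, 37), (318, 22), (319, 23), (320, 29), (321, 24), (322, 27), (323, 26), (324, 23), (325, 27), (326, 26), (327, 28), (328, 25), (329, 27), (330, 26), (331, 26), (332, 26), (333, 24), (334, 21), (335, 24), (336, 28), (337, 20), (338, 33), (339, 60), (340, 79), (341, 83), (342, 91), (343, 128), (344, 166), (345, 179), (346, 181), (347, 179), (348, 181), (349, 179)]
```

View pics/w22.png

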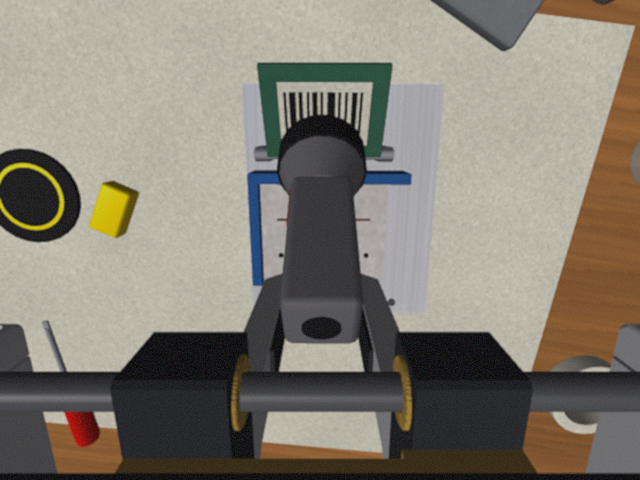

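View pics/sd22z.png

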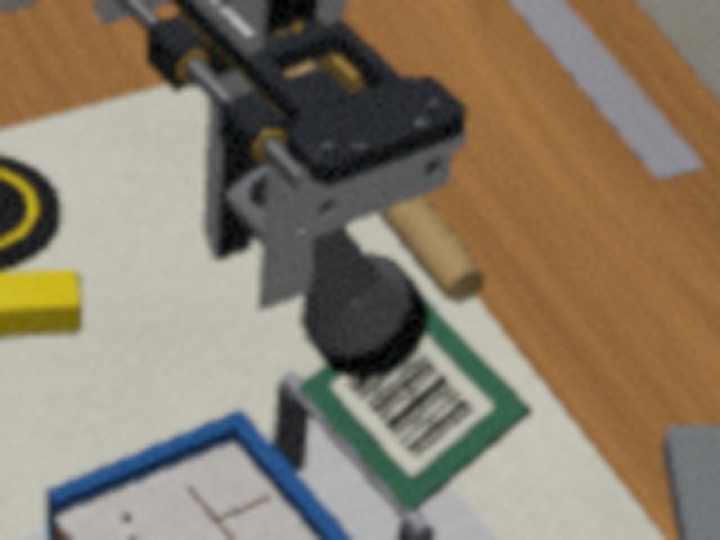

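View pics/sc22z.png

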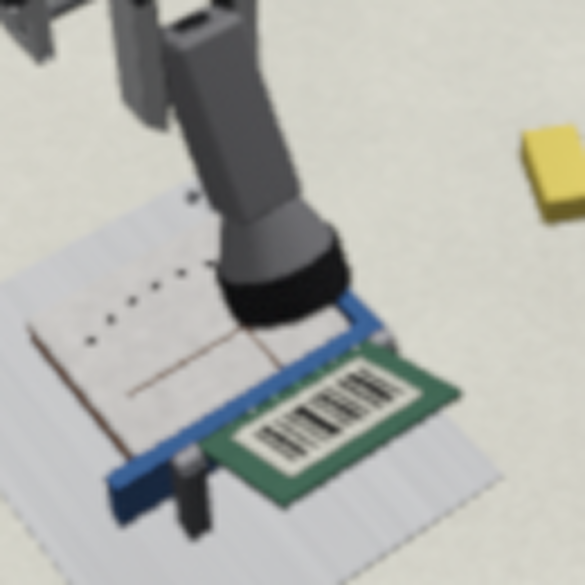

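Run:
```python
from pose import *
p,R,o=tool();G=p-R[:,0]*.0188
x=fitpose("w22",p,R,[114.5,136,175.5,316.5,339],guess=(-60,-80,.45));print(x)
x0=(-65.5,-80.3,np.radians(29.0))
for X in (x0,(x[0],x[1],np.radians(x[2]))):
    c,s=np.cos(X[2]),np.sin(X[2])
    def P(r,y,h):
        z=X[0]+r*c+h*s;u=X[1]-r*s+h*c
        return G+R[:,2]*z*1e-3-R[:,0]*u*1e-3+R[:,1]*y*1e-3
    sp=P(0,0,-60);print("spot",sp.round(4),jig(sp).round(4),"want",[.1075,0,.083],"axis jig",(RJ.T@(P(0,0,100)-P(0,0,0))[:2]/.1).round(3))
    for t,f,b in (("sd22",4.5,(300,160)),("sc22",4.5,(250,200))):
        K,T,im=load(t)
        print(t,"spot zoom px",((proj(K,T,sp)-b+.5)*f).round(0),"nose ctr",((proj(K,T,P(0,0,0))-b+.5)*f).round(0),"label",((proj(K,T,[*(JO+RJ@[.1075,0]),.083])-b+.5)*f).round(0),[((proj(K,T,P(27*np.cos(a),27*np.sin(a),0))-b+.5)*f).round(0).tolist() for a in np.arange(4)*np.pi/2])
    K,T,im=load("w22");print("w22 label px",proj(K,T,[*(JO+RJ@[.1075,0]),.083]))
```

```text
(np.float64(-65.4318337210636), np.float64(-82.17236253478985), np.float64(29.356585646047925), array([ 0.9 , -1.52,  0.67,  0.32, -0.36]))
spot [ 0.6622 -0.0475  0.0862] [0.1092 0.0009] want [0.1075, 0, 0.083] axis jig [-0.485 -0.   ]
sd22 spot zoom px [418. 392.] nose ctr [375. 333.] label [416. 400.] [[330.0, 372.0], [409.0, 369.0], [421.0, 294.0], [342.0, 297.0]]
sc22 spot zoom px [335. 410.] nose ctr [292. 291.] label [331. 412.] [[260.0, 274.0], [238.0, 323.0], [326.0, 309.0], [345.0, 260.0]]
w22 label px [322.99341961 114.59377269]
spot [ 0.6624 -0.0474  0.0845] [0.1094 0.0009] want [0.1075, 0, 0.083] axis jig [-0.49 -0.  ]
sd22 spot zoom px [418. 395.] nose ctr [375. 336.] label [416. 400.] [[329.0, 375.0], [409.0, 372.0], [420.0, 297.0], [342.0, 300.0]]
sc22 spot zoom px [335. 412.] nose ctr [292. 293.] label [331. 412.] [[260.0, 277.0], [238.0, 325.0], [326.0, 311.0], [344.0, 263.0]]
w22 label px [322.99341961 114.59377269]
```

Emit:
{"op": "send_rows", "data": {"increments": [[-1,0.002,0.001,0.0015,0],[-1,0.002,0.001,0.0015,0],[-1,0.002,0.001,0.0015,0],[-1,0.002,0.001,0.0015,0],[-1,0.002,0.001,0.0015,0]]}}

```text
time: 22.12
tool_pos: [0.5676, -0.0652, 0.1982]
ee_rot: [2.556, 1.57, -0.418]
wrist_force: [0.4, 0.8, -1.7]
width: 0.0315
```

Emit:
{"op": "send_rows", "data": {"increments": [[-1,0,0,0,0],[-1,0,0,0,0],[-1,0,0,0,0],[-1,0,0,0,0],[-1,0,0,0,0]]}}

```text
time: 22.53
tool_pos: [0.5677, -0.0652, 0.198]
ee_rot: [1.416, 1.571, -1.557]
wrist_force: [0.1, 0.7, -1.8]
width: 0.0321
```

Run:
```python
from pose import *
p,R,o=tool();G=p-R[:,0]*.0188;print(p,jig(p),o["time"],o["width"])
K,T,im=snap("wrist","w23");snap("scene","sc23")
g=im.astype(int).sum(2)//3
for a,b in ((110,140),(170,182),(312,346)): print([(y,int(g[y,319:325].mean())) for y in range(a,b)])
X=(-65.5,-81,np.radians(29.1));c,s=np.cos(X[2]),np.sin(X[2])
z=X[0]-60*s;u=X[1]-60*c;sp=G+R[:,2]*z*1e-3-R[:,0]*u*1e-3;print(jig(sp),sp[2])
```

```text
[ 0.56768037 -0.06517856  0.19796956] [ 0.01305969 -0.0006919 ] 22.5333 0.03209141591249826
[(110, 139), (111, 138), (112, 138), (113, 134), (114, 102), (115, 50), (116, 22), (117, 18), (118, 16), (119, 17), (120, 18), (121, 18), (122, 23), (123, 19), (124, 20), (125, 20), (126, 23), (127, 18), (128, 19), (129, 22), (130, 19), (131, 19), (132, 23), (133, 21), (134, 29), (135, 34), (136, 58), (137, 70), (138, 76), (139, 75)]
[(170, 73), (171, 73), (172, 71), (173, 71), (174, 78), (175, 81), (176, 72), (177, 59), (178, 53), (179, 55), (180, 56), (181, 55)]
[(312, 88), (313, 87), (314, 86), (315, 85), (316, 69), (317, 38), (318, 23), (319, 23), (320, 25), (321, 26), (322, 27), (323, 25), (324, 27), (325, 28), (326, 27), (327, 25), (328, 27), (329, 25), (330, 26), (331, 23), (332, 24), (333, 29), (334, 28), (335, 25), (336, 23), (337, 24), (338, 34), (339, 60), (340, 80), (341, 83), (342, 90), (343, 129), (344, 164), (345, 178)]
[ 0.10773896 -0.00071705] 0.08334253317548007
```

Spot is within about 1 mm of the ticket middle. Holding.

Emit:
{"op": "send_rows", "data": {"increments": [[-1,0,0,0,0],[-1,0,0,0,0],[-1,0,0,0,0],[-1,0,0,0,0],[-1,0,0,0,0]]}}

```text
time: 23.05
tool_pos: [0.5677, -0.0652, 0.198]
ee_rot: [2.175, 1.571, -0.798]
wrist_force: [0.6, 0.1, -1.7]
width: 0.0315
```

Emit:
{"op": "send_rows", "data": {"increments": [[-1,0,0,0,0],[-1,0,0,0,0],[-1,0,0,0,0],[-1,0,0,0,0],[-1,0,0,0,0]]}}

```text
time: 23.47
tool_pos: [0.5677, -0.0652, 0.198]
ee_rot: [1.961, 1.571, -1.012]
wrist_force: [0.0, 0.1, -2.3]
width: 0.0317
```

Emit:
{"op": "send_rows", "data": {"increments": [[-1,0,0,0,0],[-1,0,0,0,0],[-1,0,0,0,0],[-1,0,0,0,0],[-1,0,0,0,0]]}}

```text
time: 23.88
tool_pos: [0.5677, -0.0652, 0.198]
ee_rot: [1.679, 1.571, -1.294]
wrist_force: [-0.6, 1.3, -2.4]
width: 0.0321
```

Emit:
{"op": "send_rows", "data": {"increments": [[-1,0,0,0,0],[-1,0,0,0,0],[-1,0,0,0,0],[-1,0,0,0,0],[-1,0,0,0,0]]}}

```text
time: 24.3
tool_pos: [0.5677, -0.0652, 0.198]
ee_rot: [2.285, 1.571, -0.688]
wrist_force: [0.7, 0.9, -2.2]
width: 0.0316
```

Emit:
{"op": "send_rows", "data": {"increments": [[-1,0,0,0,0],[-1,0,0,0,0],[-1,0,0,0,0],[-1,0,0,0,0],[-1,0,0,0,0]]}}

```text
time: 24.72
tool_pos: [0.5677, -0.0652, 0.198]
ee_rot: [1.441, 1.571, -1.532]
wrist_force: [0.1, -0.5, -2.7]
width: 0.0319
```

Run:
```python
from pose import *
p,R,o=tool();print(p,jig(p),o["time"],o["width"])
K,T,im=snap("wrist","w24")
g=im.astype(int).sum(2)//3
for a,b in ((110,140),(312,346)): print([(y,int(g[y,319:325].mean())) for y in range(a,b)])
```

```text
[ 0.56765247 -0.06517788  0.19798671] [ 0.0130323  -0.00068654] 24.7167 0.03189100712658891
[(110, 141), (111, 137), (112, 135), (113, 127), (114, 97), (115, 49), (116, 19), (117, 15), (118, 21), (119, 18), (120, 18), (121, 19), (122, 16), (123, 21), (124, 17), (125, 18), (126, 18), (127, 23), (128, 16), (129, 20), (130, 19), (131, 17), (132, 24), (133, 25), (134, 22), (135, 35), (136, 57), (137, 72), (138, 75), (139, 73)]
[(312, 87), (313, 87), (314, 89), (315, 87), (316, 68), (317, 40), (318, 23), (319, 23), (320, 26), (321, 25), (322, 24), (323, 27), (324, 24), (325, 27), (326, 25), (327, 26), (328, 26), (329, 26), (330, 25), (331, 22), (332, 27), (333, 26), (334, 22), (335, 25), (336, 26), (337, 21), (338, 35), (339, 60), (340, 79), (341, 81), (342, 90), (343, 129), (344, 165), (345, 180)]
```

Emit:
{"op": "send_rows", "data": {"increments": [[-1,0,0,0,0],[-1,0,0,0,0],[-1,0,0,0,0],[-1,0,0,0,0],[-1,0,0,0,0]]}}

```text
time: 25.18
tool_pos: [0.5677, -0.0652, 0.198]
ee_rot: [1.892, 1.571, -1.081]
wrist_force: [1.6, 0.5, -2.8]
width: 0.0318
```

Emit:
{"op": "send_rows", "data": {"increments": [[-1,-0.005,0,0.02,0],[-1,-0.005,-0.01,0.05,0],[-1,-0.005,-0.03,0.085,0],[-1,-0.005,-0.05,0.12,0],[-1,-0.005,-0.065,0.15,0]]}}

```text
time: 25.6
tool_pos: [0.4067, -0.0255, 0.2028]
ee_rot: [-0.873, 1.57, 2.437]
wrist_force: [-0.1, 0.8, -2.1]
width: 0.0321
```

Emit:
{"op": "send_rows", "data": {"increments": [[-1,0,-0.005,0.015,0],[-1,0.03,-0.005,0.025,0],[-1,0.065,-0.005,0.025,0],[-1,0.09,-0.005,0.025,0],[-1,0.09,-0.005,0.025,0]]}}

```text
time: 26.02
tool_pos: [0.3789, -0.0246, 0.1076]
ee_rot: [-0.37, 1.56, 2.94]
wrist_force: [-0.7, -0.9, -2.3]
width: 0.032
```

Run:
```python
from pose import *
p,R,o=tool();print(p,jig(p),(R.T[:,:2]@RJ).round(3),o["time"],o["width"],o["wrist_force"])
K,T,im=snap("wrist","w25");snap("scene","sc25");snap("side","sd25")
```

```text
[ 0.37888621 -0.02459964  0.10759777] [-0.16623679  0.07102044] [[-0.01   0.004]
 [-0.    -1.   ]
 [-1.     0.   ]] 26.0167 0.031988487095022757 [-0.66855314 -0.88302939 -2.31182652]
```

View pics/w25.png

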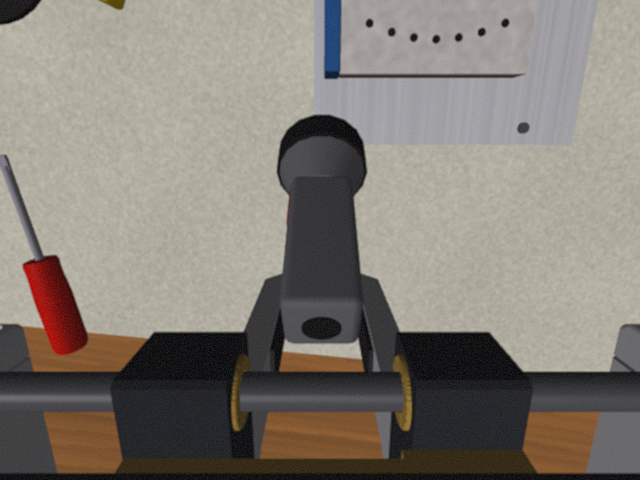

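Emit:
{"op": "send_rows", "data": {"increments": [[-1,0.012,0,0,0],[-1,0.023,0,0,0],[-1,0.0255,0,-0.006,0],[-1,0.0255,0,-0.015,0],[-1,0.0255,0,-0.02,0]]}}

```text
time: 26.58
tool_pos: [0.405, -0.0222, 0.0883]
ee_rot: [2.857, 1.569, -0.116]
wrist_force: [1.0, -1.2, -2.5]
width: 0.032
```

Run:
```python
from pose import *
p,R,o=tool();print(p,jig(p),(R.T[:,:2]@RJ).round(3),o["time"],o["width"],o["wrist_force"])
K,T,im=snap("wrist","w26");snap("scene","sc26");K,T,im=snap("side","sd26")
cv2.imwrite("pics/sd26z.png",cv2.resize(im[200:330,230:390][:,:,::-1],None,fx=4.5,fy=4.5,interpolation=cv2.INTER_CUBIC))
```

```text
[ 0.40498111 -0.02216444  0.0883207 ] [-0.14010357  0.06903814] [[ 0.002 -0.001]
 [-0.    -1.   ]
 [-1.     0.   ]] 26.5833 0.03202851043794011 [ 0.99022184 -1.21621963 -2.48468949]
```

View pics/sd26z.png

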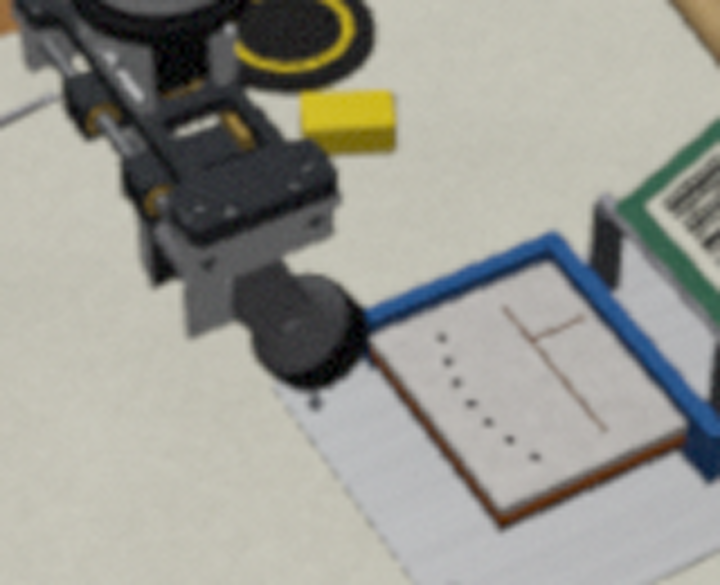

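View pics/w26.png

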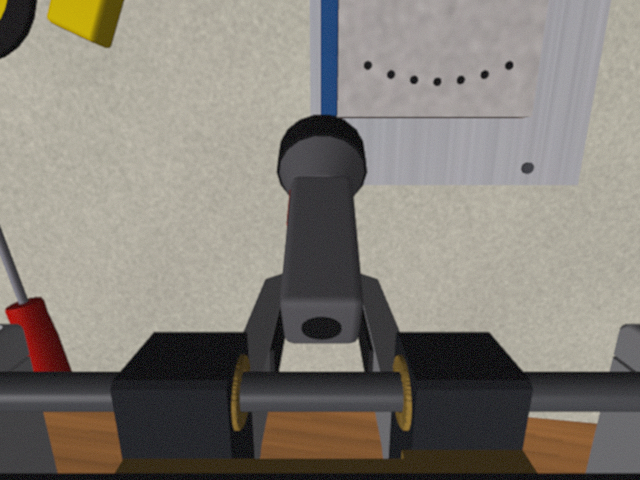

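Emit:
{"op": "send_rows", "data": {"increments": [[-1,0.003,0,0.006,0],[-1,0.006,0,0.006,0],[-1,0.006,0,0.003,0],[-1,0.006,0,0,0],[-1,0.005,0,-0.003,0]]}}

```text
time: 27.15
tool_pos: [0.4051, -0.0218, 0.0821]
ee_rot: [-0.045, 1.568, -3.018]
wrist_force: [-4.2, -1.8, -0.9]
width: 0.0321
```

Emit:
{"op": "send_rows", "data": {"increments": [[-1,-0.002,0,-0.004,0],[-1,-0.004,0,-0.008,0],[-1,-0.006,0,-0.012,0],[-1,-0.008,0,-0.016,0],[-1,-0.008,0,-0.016,0]]}}

```text
time: 27.57
tool_pos: [0.4193, -0.0194, 0.0907]
ee_rot: [-0.014, 1.563, -2.987]
wrist_force: [-8.9, -0.9, 2.4]
width: 0.0319
```

Run:
```python
from pose import *
p,R,o=tool();print(p,jig(p),(R.T[:,:2]@RJ).round(3),o["time"],o["width"],o["wrist_force"])
K,T,im=snap("wrist","w27");snap("scene","sc27");K,T,im=snap("side","sd27")
cv2.imwrite("pics/sd27z.png",cv2.resize(im[200:330,230:390][:,:,::-1],None,fx=4.5,fy=4.5,interpolation=cv2.INTER_CUBIC))
```

```text
[ 0.41926881 -0.01940625  0.09069865] [-0.12555558  0.06935738] [[-0.008  0.   ]
 [-0.    -1.   ]
 [-1.     0.   ]] 27.5667 0.03191522514998188 [-8.92336097 -0.93258532  2.44146086]
```

View pics/sd27z.png

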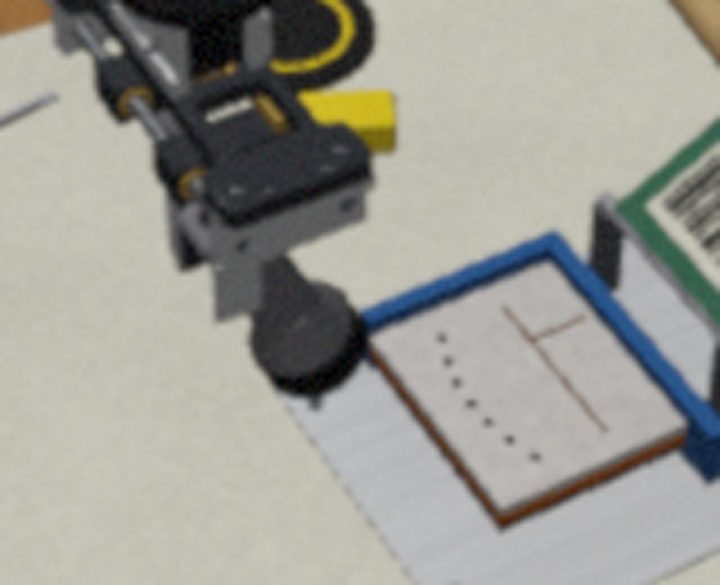

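View pics/w27.png

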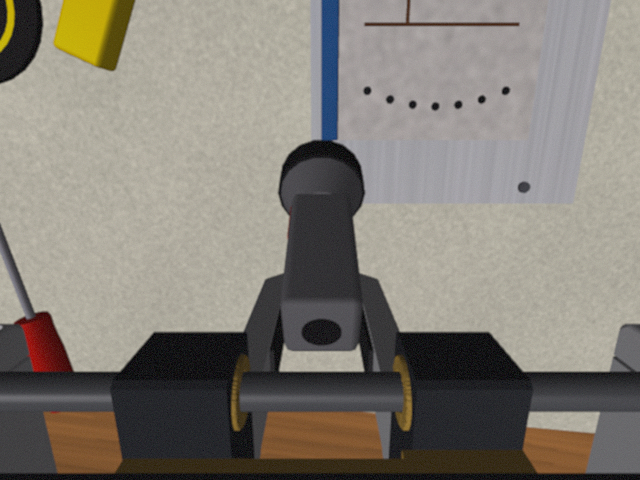

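Emit:
{"op": "send_rows", "data": {"increments": [[-1,-0.002,0,-0.004,0],[-1,-0.004,0,-0.008,0],[-1,-0.006,0,-0.012,0],[-1,-0.008,0,-0.016,0],[-1,-0.01,0,-0.02,0]]}}

```text
time: 28.13
tool_pos: [0.4385, -0.016, 0.1001]
ee_rot: [-0.048, 1.562, -3.022]
wrist_force: [-8.6, -2.0, 1.3]
width: 0.0317
```

Emit:
{"op": "send_rows", "data": {"increments": [[-1,-0.002,0,-0.004,0],[-1,-0.004,0,-0.008,0],[-1,-0.006,0,-0.012,0],[-1,-0.007,0,-0.015,0],[-1,-0.007,0,-0.015,0]]}}

```text
time: 28.55
tool_pos: [0.4542, -0.0133, 0.1063]
ee_rot: [-0.082, 1.564, -3.055]
wrist_force: [-5.4, -2.1, -2.7]
width: 0.0319
```

Run:
```python
from pose import *
p,R,o=tool();print(p,jig(p),(R.T[:,:2]@RJ).round(3),o["time"],o["width"],o["wrist_force"])
K,T,im=snap("wrist","w28");snap("scene","sc28")
g=im.astype(int).sum(2)//3
for a,b in ((160,260),(290,372)): print([(y,int(g[y,319:325].mean())) for y in range(a,b)])
K,T,im=snap("side","sd28")
cv2.imwrite("pics/sd28z.png",cv2.resize(im[200:330,230:390][:,:,::-1],None,fx=4.5,fy=4.5,interpolation=cv2.INTER_CUBIC))
```

```text
[ 0.45420503 -0.01333061  0.10635   ] [-0.09009521  0.06947883] [[-0.007  0.001]
 [-0.    -1.   ]
 [-1.     0.   ]] 28.55 0.031853556425833846 [-5.39861444 -2.05555183 -2.69792495]
[(160, 116), (161, 115), (162, 115), (163, 115), (164, 114), (165, 115), (166, 115), (167, 116), (168, 116), (169, 115), (170, 116), (171, 115), (172, 114), (173, 115), (174, 116), (175, 113), (176, 115), (177, 115), (178, 114), (179, 115), (180, 114), (181, 115), (182, 114), (183, 114), (184, 116), (185, 114), (186, 115), (187, 115), (188, 115), (189, 115), (190, 115), (191, 117), (192, 114), (193, 97), (194, 61), (195, 27), (196, 11), (197, 20), (198, 17), (199, 15), (200, 15), (201, 17), (202, 18), (203, 25), (204, 30), (205, 42), (206, 50), (207, 54), (208, 54), (209, 51), (210, 53), (211, 52), (212, 50), (213, 52), (214, 53), (215, 52), (216, 52), (217, 52), (218, 52), (219, 50), (220, 53), (221, 52), (222, 53), (223, 51), (224, 52), (225, 52), (226, 50), (227, 50), (228, 50), (229, 49), (230, 54), (231, 68), (232, 75), (233, 59), (234, 40), (235, 35), (236, 36), (237, 37), (238, 33), (239, 37), (240,
[... 422 characters left out ...]
), (309, 77), (310, 79), (311, 80), (312, 83), (313, 84), (314, 88), (315, 86), (316, 87), (317, 86), (318, 87), (319, 87), (320, 87), (321, 87), (322, 78), (323, 52), (324, 26), (325, 24), (326, 18), (327, 23), (328, 25), (329, 27), (330, 27), (331, 24), (332, 26), (333, 23), (334, 28), (335, 23), (336, 24), (337, 28), (338, 23), (339, 24), (340, 25), (341, 25), (342, 24), (343, 25), (344, 27), (345, 26), (346, 24), (347, 26), (348, 22), (349, 29), (350, 24), (351, 26), (352, 25), (353, 23), (354, 24), (355, 23), (356, 39), (357, 71), (358, 86), (359, 86), (360, 86), (361, 86), (362, 84), (363, 86), (364, 83), (365, 74), (366, 90), (367, 144), (368, 171), (369, 174), (370, 168), (371, 124)]
```

View pics/sd28z.png

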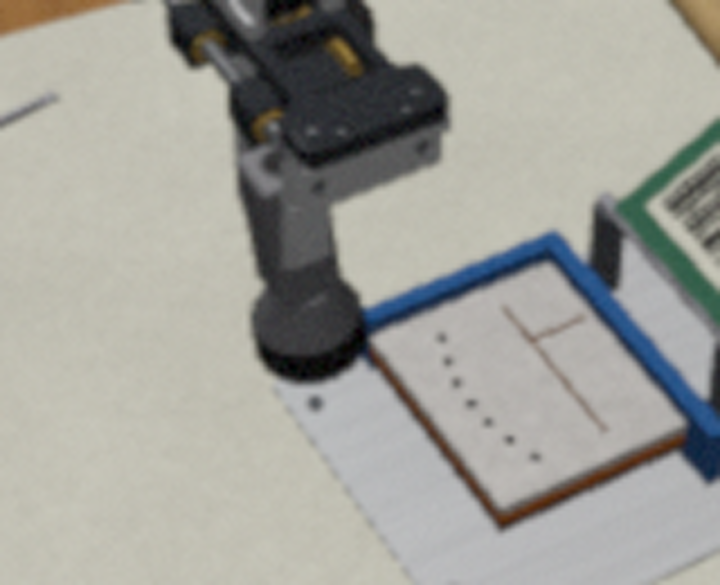

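View pics/w28.png

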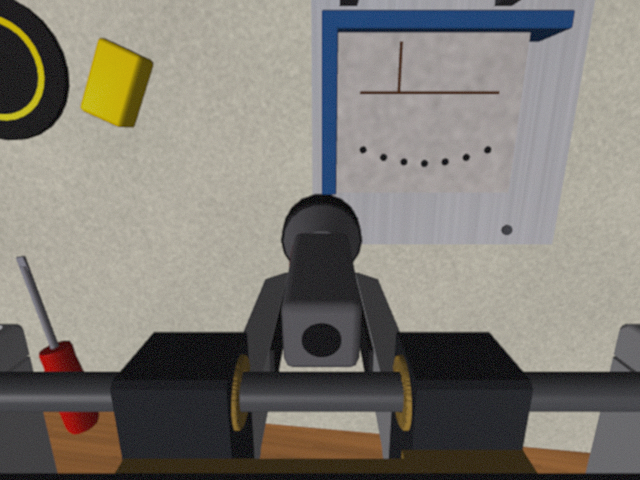

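Run:
```python
from pose import *
p,R,o=tool()
print(fitpose("w28",p,R,[194,205.5,233,323,356.5],guess=(-20,-95,.1)))
p16=np.array([.52347,.05548,.08597])
R16=np.array([[0,np.cos(YAW),np.sin(YAW)],[0,np.sin(YAW),-np.cos(YAW)],[-1,0,0]])
print(fitpose("w16",p16,R16,[212,221,247,321.5,357.5]))
```

```text
(np.float64(-11.278097331016037), np.float64(-97.70900291499731), np.float64(6.2067517788926825), array([ 1.17, -1.37,  0.1 ,  0.4 , -0.3 ]))
(np.float64(3.2760884978108735), np.float64(-98.86721219337453), np.float64(-0.038935121861274465), array([ 1.43, -0.89, -0.82,  0.56, -0.28]))
```

Emit:
{"op": "send_rows", "data": {"increments": [[-1,-0.001,0,-0.004,0],[-1,-0.002,0,-0.008,0],[-1,-0.003,0,-0.012,0],[-1,-0.003,0,-0.014,0],[-1,-0.003,0,-0.014,0]]}}

```text
time: 29.12
tool_pos: [0.4682, -0.011, 0.1098]
ee_rot: [-0.07, 1.565, -3.043]
wrist_force: [-5.9, -0.5, -1.1]
width: 0.0315
```

Run:
```python
from h import *
p,R,o=tool();print(p,jig(p),o["time"],o["width"],o["wrist_force"])
K,T,im=snap("wrist","w29")
g=im.astype(int).sum(2)//3
for a,b in ((200,230),(240,255),(315,372)): print([(y,int(g[y,319:325].mean())) for y in range(a,b)])
```

```text
[ 0.46822884 -0.01097157  0.10984305] [-0.0758744   0.06944891] 29.1167 0.031489237647242575 [-5.94230892 -0.4522735  -1.13684211]
[(200, 116), (201, 114), (202, 115), (203, 115), (204, 113), (205, 114), (206, 114), (207, 115), (208, 113), (209, 115), (210, 114), (211, 117), (212, 114), (213, 93), (214, 53), (215, 22), (216, 7), (217, 15), (218, 15), (219, 22), (220, 22), (221, 29), (222, 33), (223, 43), (224, 46), (225, 50), (226, 48), (227, 49), (228, 48), (229, 49)]
[(240, 48), (241, 44), (242, 44), (243, 47), (244, 44), (245, 51), (246, 71), (247, 64), (248, 40), (249, 30), (250, 34), (251, 31), (252, 35), (253, 33), (254, 31)]
[(315, 86), (316, 88), (317, 86), (318, 87), (319, 87), (320, 87), (321, 87), (322, 88), (323, 82), (324, 58), (325, 30), (326, 22), (327, 24), (328, 25), (329, 25), (330, 25), (331, 25), (332, 23), (333, 27), (334, 25), (335, 26), (336, 26), (337, 28), (338, 21), (339, 24), (340, 27), (341, 21), (342, 23), (343, 27), (344, 25), (345, 24), (346, 27), (347, 22), (348, 25), (349, 29), (350, 24), (351, 24), (352, 26), (353, 22), (354, 25), (355, 23), (356, 26), (357, 24), (358, 19), (359, 32), (360, 56), (361, 78), (362, 86), (363, 85), (364, 86), (365, 84), (366, 86), (367, 85), (368, 86), (369, 82), (370, 77), (371, 59)]
```

Run:
```python
from pose import *
p,R,o=tool()
x=fitpose("w29",p,R,[213.8,223,247.5,324.3,360],guess=(-3,-98,.0));print(x)
print(fitpose("w29",p,R,[213.8,223,247.5,324.3,360],guess=(-3,-98,.0),a=8.2))
T=np.array([.537,.2315,0]);print("to pad (jig-aligned)",(R.T@(T-p)).round(4), "world",T-p, "z tcp for nose at .25:",p)
```

```text
(np.float64(3.4644680812132678), np.float64(-98.42520267862169), np.float64(-0.07667688193969759), array([ 1.02, -1.39,  0.33,  0.29, -0.24]))
(np.float64(3.800230724831719), np.float64(-100.75049832563668), np.float64(0.4100478783654361), array([ 0.88, -1.32,  0.42,  0.24, -0.21]))
to pad (jig-aligned) [ 0.1093 -0.2274 -0.1092] world [ 0.0688088   0.24245581 -0.10982776] z tcp for nose at .25: [ 0.4681912  -0.01095581  0.10982776]
```

Emit:
{"op": "send_rows", "data": {"increments": [[-1,0,0,0.008,0],[-1,-0.02,0,0.012,0],[-1,-0.05,-0.01,0.01,0],[-1,-0.055,-0.04,0,0],[-1,-0.055,-0.075,-0.015,0]]}}

```text
time: 29.58
tool_pos: [0.4751, 0.0653, 0.1698]
ee_rot: [2.976, 1.56, -0.001]
wrist_force: [1.4, 0.6, -2.2]
width: 0.0318
```

Emit:
{"op": "send_rows", "data": {"increments": [[-1,0,-0.034,-0.02,0],[-1,0,-0.068,-0.042,0],[-1,0,-0.1,-0.062,0],[-1,0,-0.13,-0.082,0],[-1,0,-0.152,-0.097,0]]}}

```text
time: 30.0
tool_pos: [0.5438, 0.2354, 0.1658]
ee_rot: [-2.604, 1.567, 0.708]
wrist_force: [-0.1, 0.0, -2.0]
width: 0.032
```

Emit:
{"op": "send_rows", "data": {"increments": [[-1,0,0,0,0],[-1,0,0,0,0]]}}

```text
time: 30.17
tool_pos: [0.543, 0.2331, 0.1652]
ee_rot: [-3.038, 1.57, 0.274]
wrist_force: [0.2, -0.2, -1.8]
width: 0.0318
```

Run:
```python
from h import *
p,R,o=tool();print(p,R.round(3),o["time"],o["width"],o["wrist_force"])
t=np.array([.537,.2315,.006+.0984-.0188])-R[:,2]*.0034;print("shift",(R.T@(t-p)).round(4))
K,T,im=snap("wrist","w30");snap("side","sd30");snap("scene","sc30")
g=im.astype(int).sum(2)//3
for a,b in ((200,230),(315,372)): print([(y,int(g[y,319:325].mean())) for y in range(a,b)])
```

```text
[0.54299463 0.23311714 0.16524367] [[ 0.001  0.17  -0.985]
 [ 0.    -0.985 -0.17 ]
 [-1.    -0.    -0.001]] 30.1667 0.03180392532327737 [ 0.15646737 -0.17817644 -1.78374145]
shift [0.0796 0.0006 0.0029]
[(200, 35), (201, 35), (202, 37), (203, 36), (204, 36), (205, 37), (206, 38), (207, 36), (208, 34), (209, 36), (210, 37), (211, 37), (212, 32), (213, 26), (214, 17), (215, 17), (216, 16), (217, 17), (218, 16), (219, 21), (220, 30), (221, 35), (222, 48), (223, 56), (224, 59), (225, 59), (226, 60), (227, 60), (228, 58), (229, 59)]
[(315, 107), (316, 106), (317, 106), (318, 106), (319, 105), (320, 105), (321, 105), (322, 105), (323, 95), (324, 67), (325, 36), (326, 27), (327, 30), (328, 32), (329, 33), (330, 29), (331, 31), (332, 30), (333, 32), (334, 31), (335, 29), (336, 30), (337, 31), (338, 32), (339, 31), (340, 35), (341, 30), (342, 30), (343, 31), (344, 30), (345, 29), (346, 29), (347, 31), (348, 30), (349, 31), (350, 31), (351, 33), (352, 31), (353, 29), (354, 31), (355, 31), (356, 32), (357, 28), (358, 30), (359, 42), (360, 79), (361, 99), (362, 105), (363, 103), (364, 104), (365, 102), (366, 104), (367, 105), (368, 102), (369, 100), (370, 93), (371, 70)]
```

View pics/w30.png

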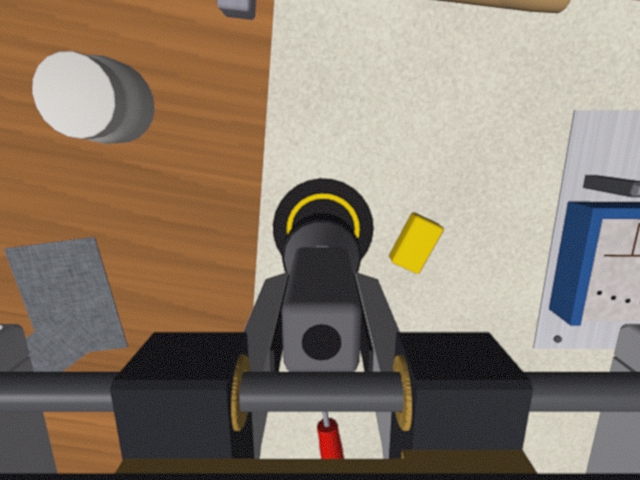

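Emit:
{"op": "send_rows", "data": {"increments": [[-1,0.02,0.0006,0.003,0],[-1,0.045,0.0006,0.003,0],[-1,0.062,0.0006,0.003,0],[-1,0.07,0.0006,0.003,0],[-1,0.07,0.0006,0.003,0]]}}

```text
time: 30.73
tool_pos: [0.538, 0.2291, 0.0932]
ee_rot: [0.174, 1.566, -2.801]
wrist_force: [-1.3, 0.6, -2.4]
width: 0.0313
```

Emit:
{"op": "send_rows", "data": {"increments": [[-1,0.003,0,0,0],[-1,0.006,0,0,0],[-1,0.008,0,0,0],[-1,0.008,0,0,0]]}}

```text
time: 31.07
tool_pos: [0.54, 0.2307, 0.0881]
ee_rot: [-3.093, 1.57, 0.217]
wrist_force: [0.0, 0.1, -2.0]
width: 0.0318
```

Run:
```python
from h import *
p,R,o=tool();print(p,o["time"],o["width"],o["wrist_force"])
t=np.array([.537,.2315,.006+.0984-.0188])-R[:,2]*.0034;print("shift",(R.T@(t-p)).round(4))
K,T,im=snap("wrist","w31");snap("side","sd31");K,T,im=snap("scene","sc31")
cv2.imwrite("pics/sc31z.png",cv2.resize(im[130:260,340:480][:,:,::-1],None,fx=4.2,fy=4.2,interpolation=cv2.INTER_CUBIC))
```

```text
[0.54001852 0.23072422 0.08809603] 31.0667 0.03180118347808092 [ 0.04552327  0.06059709 -1.99144599]
shift [ 0.0025 -0.0013 -0.0006]
```

View pics/w31.png

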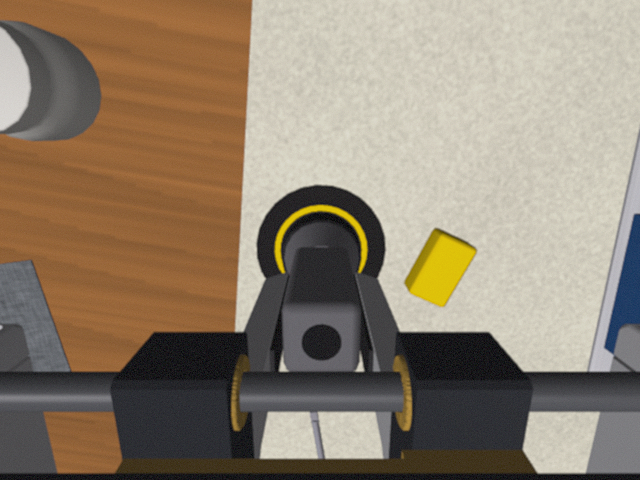

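View pics/sc31z.png

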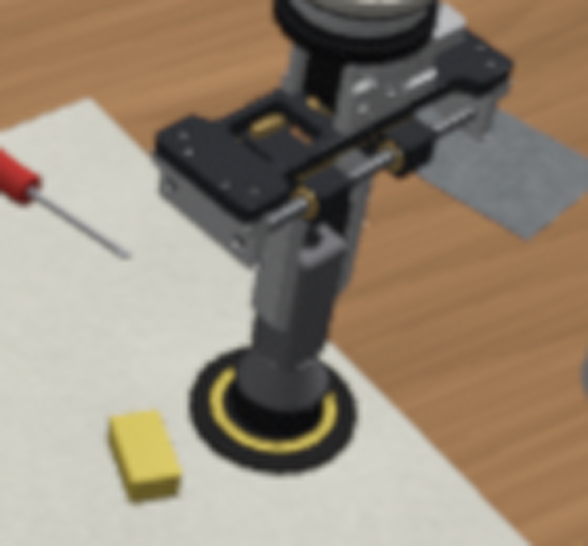

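Emit:
{"op": "send_rows", "data": {"increments": [[-1,0.0015,-0.001,0,0],[-1,0.003,-0.001,0,0],[-1,0.003,-0.001,0,0]]}}

```text
time: 31.47
tool_pos: [0.5392, 0.2317, 0.0841]
ee_rot: [0.291, 1.57, -2.682]
wrist_force: [-0.4, -0.7, -2.2]
width: 0.0319
```

Emit:
{"op": "send_rows", "data": {"increments": [[-1,0.001,0,0,0],[-1,0.002,0,0,0],[-1,0.002,0,0,0]]}}

```text
time: 31.72
tool_pos: [0.5394, 0.2317, 0.084]
ee_rot: [-3.009, 1.571, 0.302]
wrist_force: [-2.3, -0.5, 4.7]
width: 0.0321
```

Emit:
{"op": "send_rows", "data": {"increments": [[-1,0.001,0,0,0],[-1,0.001,0,0,0]]}}

```text
time: 31.88
tool_pos: [0.5398, 0.2318, 0.0839]
ee_rot: [-3.063, 1.569, 0.247]
wrist_force: [-2.5, -1.3, 8.1]
width: 0.0315
```

Emit:
{"op": "send_rows", "data": {"increments": [[-0.2,-0.001,0,0,0],[0,-0.001,0,0,0],[0.4,-0.001,0,0,0],[0.8,-0.001,0,0,0],[1,-0.001,0,0,0]]}}

```text
time: 32.3
tool_pos: [0.5394, 0.2316, 0.0821]
ee_rot: [0.31, 1.57, -2.663]
wrist_force: [0.6, -0.3, -0.1]
width: 0.0609
```

Run:
```python
from h import *
p,R,o=tool();print(p,o["time"],o["width"],o["wrist_force"])
K,T,im=snap("wrist","w32")
```

```text
[0.53936467 0.23164533 0.08205321] 32.3 0.060915683687507986 [ 0.58429535 -0.33458205 -0.1088517 ]
```

View pics/w32.png

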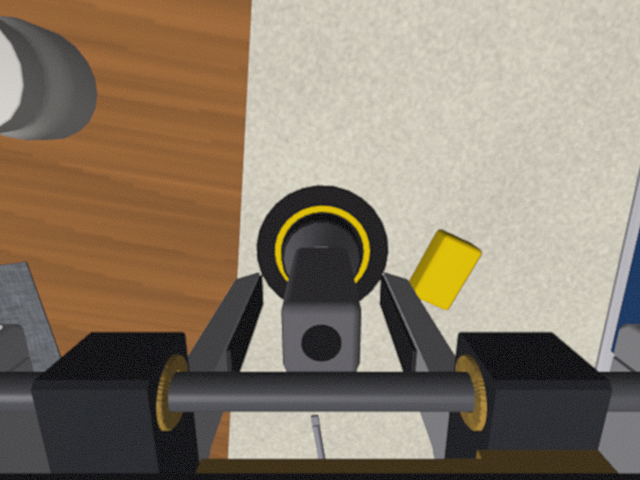

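Scanner stands free, centred in the ring at (322,245). Opening fully, then lifting straight up.

Emit:
{"op": "send_rows", "data": {"increments": [[1,0,0,0,0],[1,0,0,0,0],[1,0,0,0,0],[1,-0.03,0,0,0],[1,-0.06,0,0,0]]}}

```text
time: 32.77
tool_pos: [0.5376, 0.2311, 0.1403]
ee_rot: [0.153, 1.564, -2.82]
wrist_force: [0.8, 0.4, 2.1]
width: 0.0938
```

Emit:
{"op": "send_rows", "data": {"increments": [[1,-0.04,0,0,0],[1,-0.08,0,0,0],[1,-0.12,0,0,0],[1,-0.14,0,0.03,0],[1,-0.14,0,0.07,0]]}}

```text
time: 33.18
tool_pos: [0.4735, 0.2205, 0.2879]
ee_rot: [-3.001, 1.56, 0.308]
wrist_force: [-0.5, 0.6, 0.3]
width: 0.094
```

Emit:
{"op": "send_rows", "data": {"increments": [[1,0,0.03,0.03,0],[1,0,0.06,0.06,0],[1,0,0.09,0.08,0],[1,0,0.1,0.08,0],[1,0,0.1,0.08,0]]}}

```text
time: 33.6
tool_pos: [0.4082, 0.1063, 0.2833]
ee_rot: [2.904, 1.568, -0.072]
wrist_force: [0.4, 0.5, -0.2]
width: 0.094
```

Run:
```python
from h import *
p,R,o=tool();print(p,o["time"],o["width"],o["wrist_force"])
snap("wrist","w33");K,T,im=snap("scene","sc33");snap("side","sd33")
cv2.imwrite("pics/sc33z.png",cv2.resize(im[140:330,230:450][:,:,::-1],None,fx=3,fy=3,interpolation=cv2.INTER_CUBIC))
```

```text
[0.40822524 0.10630879 0.28325044] 33.6 0.09400516846723331 [ 0.39944541  0.48356039 -0.15546934]
```

View pics/w33.png

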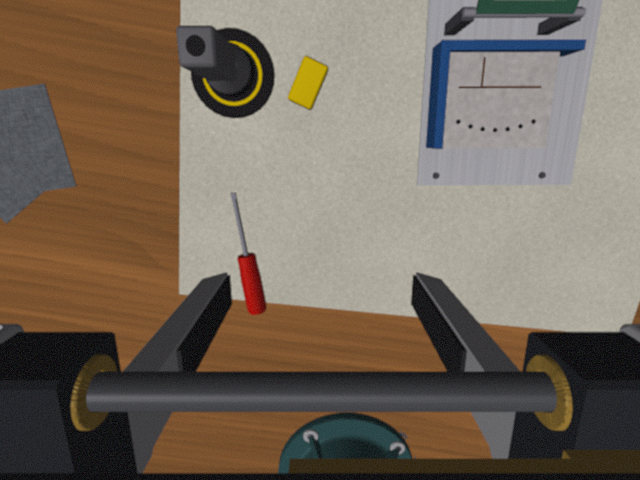

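View pics/sc33z.png

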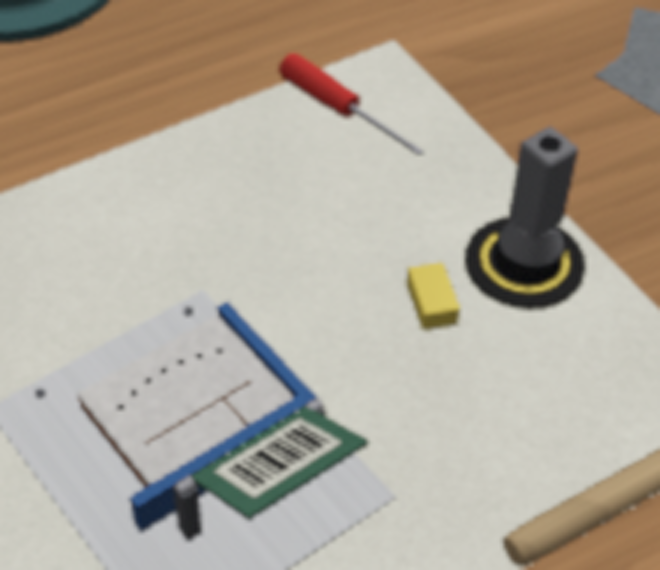

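View pics/sd33.png

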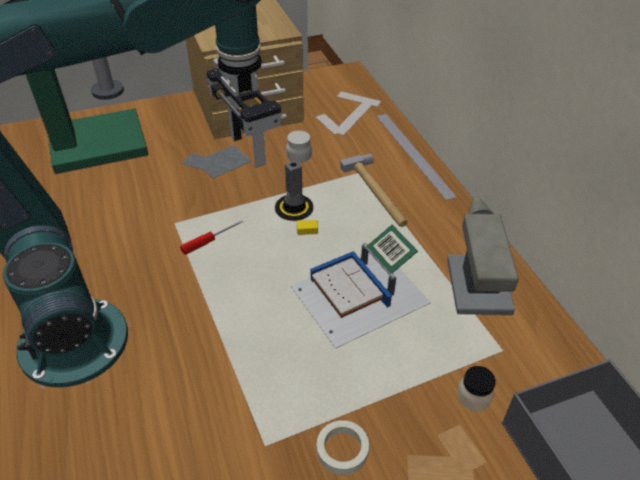

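Run:
```python
from h import *
for a,b in (("sd1","sd33"),("sc1","sc33")):
    out=[]
    for t in (a,b):
        K,T,im=load(t);hsv=cv2.cvtColor(im,cv2.COLOR_RGB2HSV);g=cv2.inRange(hsv,(60,70,20),(95,255,160))
        if t[:2]=="sd": g[:200]=0;g[300:]=0;g[:,:340]=0;g[:,440:]=0
        else: g[:260]=0;g[320:]=0;g[:,:260]=0;g[:,370:]=0
        v,u=np.nonzero(g);out.append((len(u),u.mean().round(2),v.mean().round(2)))
    print("flap green mask",out)
K,T,im=load("w33")
print("predicted corners",[proj(K,T,[*(JO+RJ@q),.028]).round(1).tolist() for q in [(-.05,-.06),(-.05,.06),(.05,.06),(.05,-.06)]])
cv2.imwrite("pics/w33z.png",cv2.resize(im[20:195,410:610][:,:,::-1],None,fx=3.5,fy=3.4,interpolation=cv2.INTER_CUBIC))
```

```text
flap green mask [(472, np.float64(392.25), np.float64(250.01)), (478, np.float64(392.2), np.float64(249.92))]
flap green mask [(362, np.float64(321.72), np.float64(295.3)), (364, np.float64(321.73), np.float64(295.34))]
predicted corners [[544.5, 147.3], [439.2, 147.7], [446.6, 51.4], [558.9, 51.0]]
```

View pics/w33z.png

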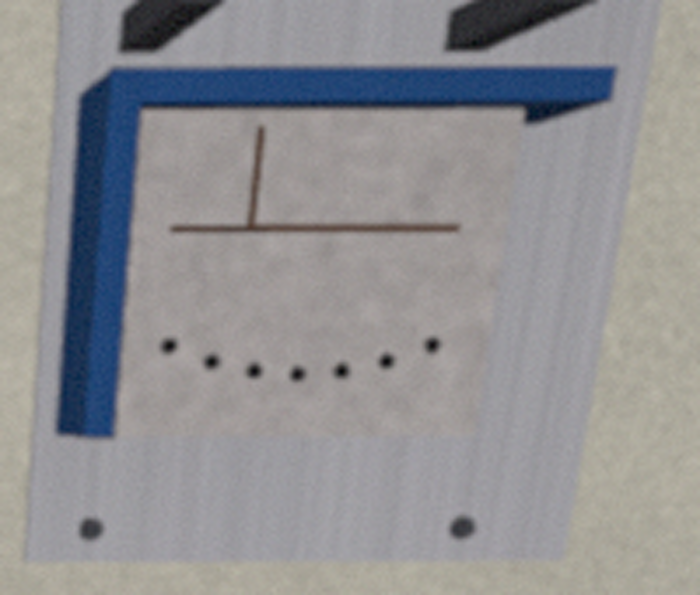

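Stack square, flap unmoved, scanner standing in the ring. Handing in.

```bash
python3 -c "
from bench import robot
print(robot.close_job())"
```

```text
the job is handed in; nothing more can be done
None
```

I completed all three steps in order and handed the job in at about 34 s of the 67 s allowed.

- **Plates:** I tapped the stack against the far fence, then the side fence, then the far fence again, with 20–25 N at each stop. In the last view the top plate's corners sit where a squared plate's should. No edge of the lower plates shows past it in that view, though from there they are mostly hidden beneath it.
- **Scanning:** The gripper can only point down, so I turned the scanner to 29° in the grip by pushing its nose against the outside of the side fence. I measured the flap's slope at about 29°. The scanner's sharp point came within about 1 mm of the middle of the ticket by my own measurement. I held it there for about 3 s. The two wrist pictures taken during the hold show no drift.
- **Putting it back:** I brought the scanner upright by pushing its nose against the side fence's end, to within about 0.5°. I then set it on the pad and released it. The last pictures show it standing inside the yellow circle.
- **Other things:** The flap's green area in both fixed cameras matches the start to within 0.1 pixel. The other items look untouched by eye, but I did not measure them.

**Uncertainty and slip:**
- **Angle uncertainty:** Different feature points and assumed sizes gave the scanner's tilt within about ±1°. One estimate of the slope from the ticket outline alone gave 26° against about 29° for the others.
- **Handle slip:** The handle slid about 20 mm sideways in the grip while tilting and came back to where it started when I brought it upright.

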